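Load the jewellery rinse station

TASK

Load the rinse station: first lower the splash guard fully by its handle, then hook every dipping basket that stands on the bench onto the rail at the loading part, to the left of the black mark as the robot sees it, and slide it along the rail, without lifting it off, until the whole basket is to the right of the mark. When all baskets hang level there and with the guard still down, raise the guard fully again; leave the other things on the bench where they are.

Things in the scene. Friction and masses are not known exactly. Their poses are not given: they have to be found in the camera images.
- station: rinse station, fixed: steel drip tray 220 (x) x 450 (y), rim 45 high, x = -130 to +90. Origin on the bench under the rail's middle; y runs along the rail (left), x across it, away from the robot. At x = -122 two posts (y = +-214, 280 high) guide the splash guard, behind a grey apron 135 high. A copper spray pipe runs at x = +75, 90 high, y -170 to +30
- rail_mid (a point): middle of the rail, on its axis, 200 above the bench: steel rod 10 thick along station y, between end collars (22 thick) whose inner faces are at station y = -186 and +186. Loading part: y +60 (the mark) to +186. Spray part: y +60 to -186
- mark (a point): the 10 wide black band round the rail, its middle (a black pin on the tray's far rim stands level with it): a point on the rail's axis, at station y = +60. Loading part on its +y side, spray part on its -y side
- guard (a joint): vertical sliding splash guard (clear panel) on the robot's side of the rail: 0 = fully lowered, 0.12 m = fully raised against its stop; starts somewhere raised; stays where it is left (friction 8 N, weight 4 N: about 12 N to raise, 4 N to lower, plus some damping)
- guard_handle (a point): centre of the guard's black handle bar, 12 thick (station x) x 110 long (station y) x 18 high, to pinch across station x from above; 165 above the bench with the guard fully lowered, 285 fully raised; at station x = -120, y = 0
- basket1: steel dipping basket, 160 g, rings in it fixed. Origin: centre of underside, z up; stands upright on the bench at the start, hangs level by itself with its x across the rail (either way round). Tub 56 (x) x 46 (y) x 29 high; a flat stem at x = -18 rises to a hook with a black grip tab on top. May be absent (None)
- basket1_hook (a point): seat of basket1's hook, 120 above its underside at x = y = 0: lies on the rail's axis when hung. Hook opens down, in the x-z plane, 14 wide: inverted V between stem (x = -18) and tip (x = +18, down to 23 below the seat), throat 31. The tub is under the hook, so bring the hook over the rail sideways, stem last. Grip tab 10 (x) x 20 (y), from 7 to 47 above the seat, to pinch across x from above
- basket2: like basket1: steel dipping basket, 160 g, rings in it fixed. Origin: centre of underside, z up; stands upright on the bench at the start, hangs level by itself with its x across the rail (either way round). Tub 56 (x) x 46 (y) x 29 high; a flat stem at x = -18 rises to a hook with a black grip tab on top. May be absent (None)
- basket2_hook (a point): seat of basket2's hook, 120 above its underside at x = y = 0: lies on the rail's axis when hung. Hook opens down, in the x-z plane, 14 wide: inverted V between stem (x = -18) and tip (x = +18, down to 23 below the seat), throat 31. The tub is under the hook, so bring the hook over the rail sideways, stem last. Grip tab 10 (x) x 20 (y), from 7 to 47 above the seat, to pinch across x from above
- basket3: like basket1: steel dipping basket, 160 g, rings in it fixed. Origin: centre of underside, z up; stands upright on the bench at the start, hangs level by itself with its x across the rail (either way round). Tub 56 (x) x 46 (y) x 29 high; a flat stem at x = -18 rises to a hook with a black grip tab on top. May be absent (None)
- basket3_hook (a point): seat of basket3's hook, 120 above its underside at x = y = 0: lies on the rail's axis when hung. Hook opens down, in the x-z plane, 14 wide: inverted V between stem (x = -18) and tip (x = +18, down to 23 below the seat), throat 31. The tub is under the hook, so bring the hook over the rail sideways, stem last. Grip tab 10 (x) x 20 (y), from 7 to 47 above the seat, to pinch across x from above
- basket4: like basket1: steel dipping basket, 160 g, rings in it fixed. Origin: centre of underside, z up; stands upright on the bench at the start, hangs level by itself with its x across the rail (either way round). Tub 56 (x) x 46 (y) x 29 high; a flat stem at x = -18 rises to a hook with a black grip tab on top. May be absent (None)
- basket4_hook (a point): seat of basket4's hook, 120 above its underside at x = y = 0: lies on the rail's axis when hung. Hook opens down, in the x-z plane, 14 wide: inverted V between stem (x = -18) and tip (x = +18, down to 23 below the seat), throat 31. The tub is under the hook, so bring the hook over the rail sideways, stem last. Grip tab 10 (x) x 20 (y), from 7 to 47 above the seat, to pinch across x from above
- third_hand: bystander: third-hand stand with black round base 68 across, 85 high, tweezers leaning out; origin at underside centre
- soldering_disc: bystander: white ceramic soldering disc 80 across, 14 thick
- glass_bowl: bystander: empty glass bowl 110 across, 45 high
Mind the look-alikes: they are no part of the job. What is shaped like the basket3 but yellow is not meant.

How it is judged:
On the way, in this order (a step that is already met when the one before it is completed fails the run):
1. the splash guard is fully lowered (within 12 mm) (value of joint guard below 0.012 m), for 0.2 s.
2. every basket present hangs on the rail beyond the mark while the guard is still lowered (x of basket1_hook in the frame of station between -0.012 and 0.012 m and z of basket1_hook in the frame of station between 0.192 and 0.208 m and y of basket1_hook in the frame of station between -0.19 and 0.042 m and angle between each of basket1, basket2, basket3, basket4's own z axis and vertical below 0.25 rad and x of basket2_hook in the frame of station between -0.012 and 0.012 m and z of basket2_hook in the frame of station between 0.192 and 0.208 m and y of basket2_hook in the frame of station between -0.19 and 0.042 m and x of basket3_hook in the frame of station between -0.012 and 0.012 m and z of basket3_hook in the frame of station between 0.192 and 0.208 m and y of basket3_hook in the frame of station between -0.19 and 0.042 m and x of basket4_hook in the frame of station between -0.012 and 0.012 m and z of basket4_hook in the frame of station between 0.192 and 0.208 m and y of basket4_hook in the frame of station between -0.19 and 0.042 m and value of joint guard below 0.03 m), for 0.3 s.
3. the guard is fully raised (within 10 mm of its stop) (value of joint guard above 0.11 m), for 0.2 s.
At the end, for the whole second after the job is handed in: every basket present hangs on the rail, level within 0.25 rad, its hook seat within 12 mm across and 8 mm in height of the rail's axis and at least 18 mm past the mark on the spray side; the guard is raised to within 10 mm of its stop (x of basket1_hook in the frame of station between -0.012 and 0.012 m and z of basket1_hook in the frame of station between 0.192 and 0.208 m and y of basket1_hook in the frame of station between -0.19 and 0.042 m and angle between each of basket1, basket2, basket3, basket4's own z axis and vertical below 0.25 rad and x of basket2_hook in the frame of station between -0.012 and 0.012 m and z of basket2_hook in the frame of station between 0.192 and 0.208 m and y of basket2_hook in the frame of station between -0.19 and 0.042 m and x of basket3_hook in the frame of station between -0.012 and 0.012 m and z of basket3_hook in the frame of station between 0.192 and 0.208 m and y of basket3_hook in the frame of station between -0.19 and 0.042 m and x of basket4_hook in the frame of station between -0.012 and 0.012 m and z of basket4_hook in the frame of station between 0.192 and 0.208 m and y of basket4_hook in the frame of station between -0.19 and 0.042 m and value of joint guard above 0.11 m); the robot touches nothing.
It fails at once if basket1 was held over the rail beyond the mark, unhooked or lifted, instead of being slid there along the rail (y of basket1_hook in the frame of station between -0.19 and 0.045 m and x of basket1_hook in the frame of station between -0.025 and 0.025 m and z of basket1_hook in the frame of station above 0.216 m).
It fails at once if basket2 was held over the rail beyond the mark, unhooked or lifted, instead of being slid there along the rail (y of basket2_hook in the frame of station between -0.19 and 0.045 m and x of basket2_hook in the frame of station between -0.025 and 0.025 m and z of basket2_hook in the frame of station above 0.216 m).
It fails at once if basket3 was held over the rail beyond the mark, unhooked or lifted, instead of being slid there along the rail (y of basket3_hook in the frame of station between -0.19 and 0.045 m and x of basket3_hook in the frame of station between -0.025 and 0.025 m and z of basket3_hook in the frame of station above 0.216 m).
It fails at once if basket4 was held over the rail beyond the mark, unhooked or lifted, instead of being slid there along the rail (y of basket4_hook in the frame of station between -0.19 and 0.045 m and x of basket4_hook in the frame of station between -0.025 and 0.025 m and z of basket4_hook in the frame of station above 0.216 m).
It fails at once if a bystander (third hand, soldering disc, glass bowl) was pushed away by more than 3 cm (distance of any of third_hand, soldering_disc, glass_bowl from where it was at the start of the episode above 0.03 m).
Of basket1, basket2, basket3, basket4 only 3 to 4 are there at a start; the rules pass over those that are not, and their reading is None.
At some moment in a run one of basket1, basket2, basket3, basket4 may be knocked a few centimetres aside while the robot is not near it.
It also fails if it takes over 210 s, if anything falls off the work surface, if the arm or the gripper's body presses on something with over 40 N, if the wrist force passes 120 N, or if a joint passes its speed limit or range.

ROBOT

A 7-joint arm with a two-finger parallel gripper is mounted at the origin on the work surface. World frame = base frame: x ahead of the robot, y to its left, z up, the work surface at z = 0. Lengths are in m, angles in rad, forces in N, time in s.
With the tool pointing down it reaches from about 0.425 to 0.95 m from the base axis. Payload 16.7 kg.
Tool frame: the origin (TCP) lies midway between the tips of the shut fingers; the grasp point (between the pads) lies 19 mm behind it; z points along the fingers, y is the line along which they close (so a half turn about z gives the same grasp; the last joint's range is limited). The gripper opens to 94 mm and grips with 3 to 60 N. Pads are 16 mm wide; open, the fingers measure 119 mm over their backs; the gripper's body (75 mm by 177 mm) begins 78 mm behind the grasp point.
Start: joints at [1.198, 0.426, 0.074, 1.606, -0.034, 1.111, -0.067], TCP at [0.149, -0.658, 0.184] pointing down, gripper open.
Joint ranges: [-2.85, 2.85], [-0.5, 2.14], [-1.23, 1.37], [0.21, 2.46], [-1.02, 4.16], [0.16, 2.05], [-2.73, 2.73]. Speed limits (rad/s): [1.89, 1.89, 2.39, 2.39, 3.01, 3.01, 3.01].

INTERFACE

Orientations are given as a 3x3 rotation matrix whose columns are the frame's x, y, z axes.
In Python, from station import * gives the robot as it stands. The module is installed in compiled form; this text tells all that it offers.
- The arm moves only by the shell command python3 -m inch 'ROWS' [OPENING] [FORCE]. ROWS is a JSON object of lists of equal length, an entry for each row: "dp": the shift along the world's x, y, z in m, a list of three; "rotation": the turn, a rotation vector about the world's x, y, z in degrees, a list of three. In form: {"dp": [[tx, ty, tz], ...], "rotation": [[ax, ay, az], ...]}. A call has 1 to 5 rows; each row is the pose to reach, as a shift and turn from the pose commanded when the call began; what a row does not reach only later rows make up. A row lasts 1/10 s, in which the tool goes at most 50 mm and 8.59 degrees, less where a joint would pass 70% of its speed; a pose out of reach is approached as far as the arm can. A call with a gripper value outside its range is refused whole. OPENING is the finger opening in m, from 0 to 0.094, set as the call begins (- or left out, the last holds). The fingers move at their own pace and stop on an object; FORCE is the grip in N (left out, the last holds). Time passes only in rows, so rows that repeat a pose let the fingers close. It gives the time, the measured TCP pose, the force, the opening and the grip force at its end, in the units of the state.
- state(): the state, without advancing time (a new reading comes with each control period).
- grab_frame(name): name is "scene" or "side" or "wrist"; returns a dict with "frame" (480x640x3 uint8, red, green, blue), "intrinsics" (3x3 intrinsics, pixels), "cam_to_world" (4x4, takes a point from camera to world coordinates). Camera axes: x right, y down, z forward; pixel columns grow to the right and rows downward; lengths in m; the calibration is good to about 2 mm. A picture is of the moment at which its call begins. There is no depth.
- hand_in(): hands the job in; it is judged then, once.
Trained networks look in the newest picture that a camera, given by its name, has taken for a name from the list of things; names that differ only in an ending like _2 or _b are one class to them, and where a whole thing is asked for, a point or a joint stands for the part that bears it (a point fixed in the world has none). Each returns a list of dicts, best first, with "p" (0 to 1); they miss things now and then, are a little off and sometimes report something else, mostly with a low value. They report only what shows in the picture. A call takes as long as a camera call. They do not tell look-alikes from the thing itself.
- look_for(camera, name): "box" ([left, top, right, bottom] in pixels, round what is visible of it).
The state is a dict: "clock": time; "joint_pos": joint angles; "dq": joint speeds; "tau": joint torques, N m; "position": TCP position; "tool_rot": TCP orientation; "ft_force": force on the tool from outside, world axes, zero at the start; "ft_torque": the same for the moment, N m; "width": opening from 0.0 (shut) to 1.0 (fully open); "grip_force": force on a finger pad.
Only numpy, scipy, OpenCV 4.12 (cv2) and the standard library are available. Lean on these libraries where they do the work, as an engineer would, in place of code of your own. Each camera call takes 0.05 s, during which the arm holds its last target. There are 200 camera calls.

## Working session

There is one attempt and no reset: what is moved stays moved. The work goes in short steps, Python scripts to look and compute and a shell command to move; the robot and the scene stay as the last step left them, time stands still between calls to the robot, and variables do not carry over. Pictures are saved under pics/ and viewed, at most 14 in all, crops included, and the job is handed in when it is done.

```bash
mkdir -p pics
cat > h.py <<'E'
from station import *
import numpy as np, cv2
def snap(cam,fn=None):
    f=grab_frame(cam)
    if fn: cv2.imwrite('pics/'+fn+'.png',cv2.cvtColor(f['frame'],cv2.COLOR_RGB2BGR))
    return f
def ray(f,u,v):
    K=f['intrinsics'];T=np.array(f['cam_to_world'])
    d=T[:3,:3]@np.linalg.inv(K)@np.array([u,v,1.]);return T[:3,3],d/np.linalg.norm(d)
def atz(f,u,v,z):
    o,d=ray(f,u,v);return o+d*(z-o[2])/d[2]
def proj(f,p):
    T=np.linalg.inv(np.array(f['cam_to_world']));q=f['intrinsics']@(T[:3,:3]@np.array(p)+T[:3,3]);return q[:2]/q[2]
def tri(obs):
    A=np.zeros((3,3));b=np.zeros(3);R=[]
    for f,u,v in obs:
        o,d=ray(f,u,v);M=np.eye(3)-np.outer(d,d);A+=M;b+=M@o;R.append((o,M))
    p=np.linalg.solve(A,b);return p,[float(np.linalg.norm(M@(p-o))) for o,M in R]
E
python3 - <<'E'
from h import *
np.set_printoptions(precision=3,suppress=True)
s=state();print(s)
for c in ['scene','side']:
    f=snap(c,c+'0');print(c,np.array(f['cam_to_world']),f['intrinsics'][0])
    for n in ['basket1','basket1_hook','guard_handle','mark','rail_mid','station','third_hand','soldering_disc','glass_bowl']:
        print(n,[(np.round(d['box']).tolist(),round(d['p'],2)) for d in look_for(c,n)])
E
```

```text
{'clock': 0.0, 'joint_pos': array([ 1.199,  0.427,  0.074,  1.607, -0.034,  1.111, -0.067]), 'dq': array([ 0.001,  0.001, -0.001,  0.   ,  0.   ,  0.001, -0.   ]), 'tau': array([ -0.002, -93.583,   3.666, -45.419,  -0.049,   0.02 ,   0.   ]), 'position': array([ 0.149, -0.658,  0.183]), 'tool_rot': array([[ 0.975,  0.221, -0.   ],
       [ 0.221, -0.975,  0.001],
       [-0.   , -0.001, -1.   ]]), 'ft_force': array([-1.425, -0.171, -0.15 ]), 'ft_torque': array([ 0.002, -0.022,  0.016]), 'grip_force': 0.0, 'width': 1.0017315067529489}
scene [[-0.486  0.56  -0.671  1.471]
 [ 0.874  0.321 -0.365  0.489]
 [ 0.011 -0.764 -0.645  1.006]
 [ 0.     0.     0.     1.   ]] [551.112   0.    310.568]
basket1 [([459.0, 247.0, 482.0, 309.0], 0.97), ([383.0, 257.0, 413.0, 320.0], 0.96), ([434.0, 276.0, 465.0, 339.0], 0.93), ([408.0, 222.0, 431.0, 283.0], 0.69), ([430.0, 319.0, 467.0, 389.0], 0.67), ([472.0, 296.0, 505.0, 360.0], 0.59)]
basket1_hook [([408.0, 226.0, 429.0, 282.0], 0.85), ([385.0, 254.0, 416.0, 320.0], 0.51)]
guard_handle [([210.0, 146.0, 348.0, 232.0], 0.69)]
mark [([165.0, 124.0, 35
[... 468 characters left out ...]
 [([344.0, 145.0, 364.0, 186.0], 0.94), ([314.0, 184.0, 334.0, 221.0], 0.85), ([314.0, 135.0, 332.0, 181.0], 0.71), ([308.0, 154.0, 326.0, 197.0], 0.63), ([275.0, 153.0, 292.0, 198.0], 0.51)]
basket1_hook [([274.0, 178.0, 295.0, 226.0], 0.82), ([307.0, 155.0, 327.0, 196.0], 0.34)]
guard_handle [([302.0, 206.0, 310.0, 303.0], 0.61)]
mark [([294.0, 186.0, 393.0, 380.0], 0.55)]
rail_mid [([296.0, 184.0, 393.0, 375.0], 0.7)]
station [([299.0, 185.0, 391.0, 378.0], 0.7)]
third_hand [([276.0, 388.0, 299.0, 437.0], 0.85)]
soldering_disc [([255.0, 231.0, 282.0, 252.0], 0.79), ([303.0, 204.0, 310.0, 301.0], 0.34)]
glass_bowl [([361.0, 183.0, 394.0, 210.0], 0.73), ([295.0, 185.0, 391.0, 378.0], 0.61)]
```

Run:
```python
import cv2
a=cv2.imread('pics/scene0.png')[110:410,140:540];cv2.imwrite('pics/sc.png',cv2.resize(a,None,fx=2,fy=2,interpolation=2))
a=cv2.imread('pics/side0.png')[120:420,200:450];cv2.imwrite('pics/sd.png',cv2.resize(a,None,fx=2,fy=2,interpolation=2))
```

```text
(no output)
```

View pics/sc.png

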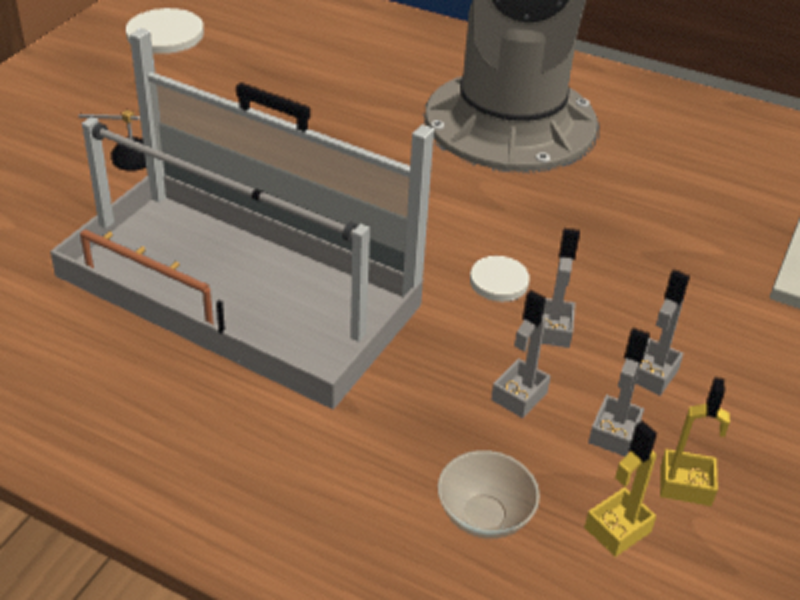

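View pics/sd.png

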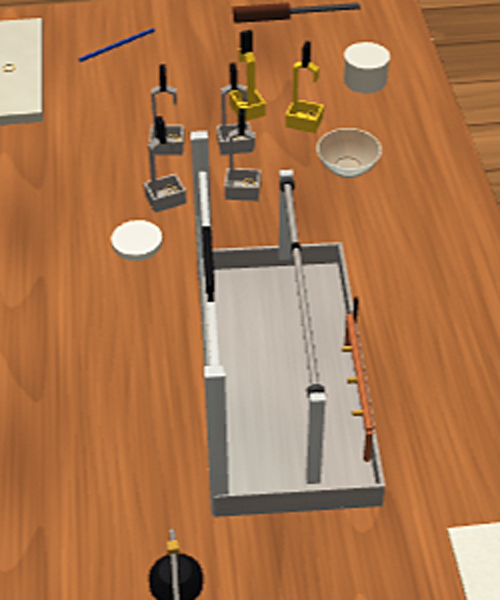

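The scene view shows four grey baskets, with tabs at full-image pixels (425,231), (407,264), (479,253) and (458,283). Two yellow look-alikes stand near the bowl. The rail runs from (189,175) to (315,224) with the mark at (268,207), and the guard is partly raised. The side view shows the same things, so I'll triangulate.

Run:
```python
from h import *
np.set_printoptions(precision=4,suppress=True)
f=snap('scene');g=snap('side')
S=lambda u,v:(f,u/2+140-.25,v/2+110-.25); D=lambda u,v:(g,u/2+200-.25,v/2+120-.25)
P={}
for n,a,b in [('colR',(98,130),(316,389)),('colL',(350,229),(287,182)),('mark',(256,195),(296,247)),('handle',(273,106),(208,262)),('pin',(220,317),(355,309))]:
    P[n],r=tri([S(*a),D(*b)]);print(n,P[n],np.array(r))
d=P['colL']-P['colR'];print(np.linalg.norm(d),np.degrees(np.arctan2(-d[0],d[1])), np.linalg.norm(P['mark']-P['colL']))
sd={'lb':(162,76),'lf':(160,130),'rb':(233,77),'rf':(241,122)}
for n,a in {'A':(570,243),'B':(534,309),'C':(678,287),'D':(636,347)}.items():
    for m,b in sd.items():
        p,r=tri([S(*a),D(*b)])
        if max(r)<.012: print(n,m,p,np.array(r))
```

```text
colR [ 0.5837 -0.3527  0.2044] [0.001 0.001]
colL [0.6016 0.0264 0.2053] [0. 0.]
mark [ 0.5961 -0.1043  0.2019] [0.001 0.001]
handle [ 0.4719 -0.1567  0.2414] [0.0003 0.0003]
pin [ 0.6834 -0.1074  0.0705] [0.0005 0.0005]
0.37948315135531485 -2.7023735521287904 0.13081956559243071
A lf [0.4307 0.2389 0.1484] [0.0006 0.0006]
A rb [0.5441 0.2606 0.2324] [0.009 0.009]
B rf [0.56   0.2438 0.1468] [0.0002 0.0002]
C lb [0.4442 0.3769 0.1497] [0.0006 0.0006]
D lf [0.4406 0.3534 0.0453] [0.0108 0.0108]
D rb [0.5608 0.364  0.1464] [0.0005 0.0005]
```

```bash
python3 -m inch '{"dp": [[0,0,0.05],[0,0,0.1],[0,0,0.15],[0,0,0.19],[0,0,0.2]], "rotation": [[0,0,6],[0,0,12],[0,0,18],[0,0,24],[0,0,30]]}' 0.06
python3 -m inch '{"dp": [[0.02,0.03,0],[0.04,0.06,0],[0.06,0.09,0],[0.08,0.12,0],[0.1,0.15,0]], "rotation": [[0,0,6],[0,0,12],[0,0,18],[0,0,24],[0,0,30]]}'
python3 -m inch '{"dp": [[0.02,0.04,0],[0.045,0.08,0],[0.07,0.115,0],[0.095,0.145,0],[0.12,0.17,0]], "rotation": [[0,0,3],[0,0,6],[0,0,9],[0,0,12],[0,0,14.5]]}'
python3 -c "
from station import *
s=state();print(s['position'],s['tool_rot'],s['joint_pos'],s['width'])"
```

```text
clock: 1.6
position: [0.1493, -0.6595, 0.3891]
tool_rot: [[0.731, 0.682, 0.002], [0.682, -0.731, -0.006], [-0.003, 0.006, -1.0]]
ft_force: [0.1, 0.1, -0.8]
width: 0.646
grip_force: 0.0
clock: 2.1
position: [0.2497, -0.5069, 0.3837]
tool_rot: [[0.292, 0.956, -0.0], [0.956, -0.292, -0.0], [-0.0, 0.0, -1.0]]
ft_force: [-0.2, -0.8, 0.9]
width: 0.639
grip_force: 0.0
clock: 2.6
position: [0.37, -0.3364, 0.3841]
tool_rot: [[0.045, 0.999, 0.001], [0.999, -0.045, -0.001], [-0.001, 0.001, -1.0]]
ft_force: [0.3, -1.1, 0.8]
width: 0.639
grip_force: 0.0
[ 0.36997659 -0.33643361  0.38407932] [[ 4.49916153e-02  9.98987235e-01  5.09618297e-04]
 [ 9.98987004e-01 -4.49911600e-02 -8.72234735e-04]
 [-8.48423048e-04  5.48345305e-04 -9.99999490e-01]] [ 0.94598127  0.0299095  -0.34395165  1.67775237  0.01061262  1.43477511
  0.55573529] 0.6387887733267557
```

```bash
python3 -m inch '{"dp": [[0.02,0.04,0],[0.045,0.08,0],[0.07,0.12,0],[0.09,0.16,0],[0.102,0.179,0]], "rotation": [[0,0,0],[0,0,0],[0,0,0],[0,0,0],[0,0,0]]}'
python3 -m inch '{"dp": [[0,0,-0.03],[0,0,-0.07],[0,0,-0.11],[0,0,-0.14],[0,0,-0.162]], "rotation": [[0,0,0],[0,0,0],[0,0,0],[0,0,0],[0,0,0]]}'
python3 -m inch '{"dp": [[0,0,0],[0,0,0],[0,0,0],[0,0,0],[0,0,0]], "rotation": [[0,0,0],[0,0,0],[0,0,0],[0,0,0],[0,0,0]]}' 0 30
```

```text
clock: 3.1
position: [0.4723, -0.1554, 0.384]
tool_rot: [[0.044, 0.999, 0.001], [0.999, -0.044, 0.0], [0.0, 0.001, -1.0]]
ft_force: [0.2, -1.1, -0.5]
width: 0.637
grip_force: 0.0
clock: 3.6
position: [0.4703, -0.1591, 0.2197]
tool_rot: [[0.048, 0.999, -0.001], [0.999, -0.048, 0.0], [0.0, -0.001, -1.0]]
ft_force: [-0.7, -0.3, -0.2]
width: 0.638
grip_force: 0.0
clock: 4.1
position: [0.4715, -0.1594, 0.2224]
tool_rot: [[0.048, 0.999, 0.001], [0.999, -0.048, -0.001], [-0.001, 0.001, -1.0]]
ft_force: [-1.4, -0.1, 0.9]
width: 0.25
grip_force: 0.0
```

```bash
python3 -m inch '{"dp": [[0,0,0],[0,0,0],[0,0,0],[0,0,0]], "rotation": [[0,0,0],[0,0,0],[0,0,0],[0,0,0]]}'
python3 -m inch '{"dp": [[0,0,-0.015],[0,0,-0.03],[0,0,-0.045],[0,0,-0.06],[0,0,-0.065]], "rotation": [[0,0,0],[0,0,0],[0,0,0],[0,0,0],[0,0,0]]}'
```

```text
clock: 4.5
position: [0.4713, -0.1593, 0.2218]
tool_rot: [[0.048, 0.999, 0.0], [0.999, -0.048, -0.0], [-0.0, 0.0, -1.0]]
ft_force: [-0.1, 0.1, 4.9]
width: 0.126
grip_force: 30.0
clock: 5.0
position: [0.4713, -0.1593, 0.1558]
tool_rot: [[0.048, 0.999, 0.0], [0.999, -0.048, 0.0], [0.0, 0.0, -1.0]]
ft_force: [0.6, -1.1, 5.1]
width: 0.123
grip_force: 30.0
```

```bash
python3 -m inch '{"dp": [[0,0,-0.003],[0,0,-0.006],[0,0,-0.009],[0,0,-0.010],[0,0,-0.010]], "rotation": [[0,0,0],[0,0,0],[0,0,0],[0,0,0],[0,0,0]]}'
python3 -m inch '{"dp": [[0,0,-0.001],[0,0,-0.002],[0,0,-0.003],[0,0,-0.003]], "rotation": [[0,0,0],[0,0,0],[0,0,0],[0,0,0]]}'
```

```text
clock: 5.5
position: [0.4713, -0.1593, 0.1466]
tool_rot: [[0.048, 0.999, 0.0], [0.999, -0.048, -0.0], [-0.0, 0.0, -1.0]]
ft_force: [3.0, -2.3, -1.1]
width: 0.125
grip_force: 30.0
clock: 5.9
position: [0.4713, -0.1593, 0.1435]
tool_rot: [[0.048, 0.999, 0.0], [0.999, -0.048, -0.0], [-0.0, 0.0, -1.0]]
ft_force: [2.8, -1.6, 1.5]
width: 0.124
grip_force: 30.0
```

```bash
python3 -m inch '{"dp": [[0,0,-0.001],[0,0,-0.002],[0,0,-0.003],[0,0,-0.004],[0,0,-0.005]], "rotation": [[0,0,0],[0,0,0],[0,0,0],[0,0,0],[0,0,0]]}'
```

```text
clock: 6.4
position: [0.4713, -0.1594, 0.1396]
tool_rot: [[0.048, 0.999, 0.0], [0.999, -0.048, -0.001], [-0.001, 0.0, -1.0]]
ft_force: [-10.4, 1.7, 42.3]
width: 0.125
grip_force: 30.0
```

```bash
python3 -m inch '{"dp": [[0,0,0.001],[0,0,0.001],[0,0,0.001],[0,0,0.001],[0,0,0.001]], "rotation": [[0,0,0],[0,0,0],[0,0,0],[0,0,0],[0,0,0]]}' 0.06
python3 -m inch '{"dp": [[0,0,0.04],[0,0,0.09],[0,0,0.14],[0,0,0.19],[0,0,0.24]], "rotation": [[0,0,0],[0,0,0],[0,0,0],[0,0,0],[0,0,0]]}' 0.05
python3 -m inch '{"dp": [[0,0.05,0.01],[0,0.1,0.02],[0,0.15,0.03],[0,0.2,0.04],[0,0.25,0.05]], "rotation": [[0,0,0],[0,0,0],[0,0,0],[0,0,0],[0,0,0]]}'
python3 -m inch '{"dp": [[0,0.04,0],[0,0.08,0],[0,0.12,0],[0,0.16,0],[0,0.18,0]], "rotation": [[0,0,0],[0,0,0],[0,0,0],[0,0,0],[0,0,0]]}'
python3 - <<'E'
from h import *
np.set_printoptions(precision=3,suppress=True)
f=snap('wrist','w1');s=state();print(s['position'],s['joint_pos'],np.array(f['cam_to_world']),f['intrinsics'])
for n,p in {'A':(.4307,.2389,.147),'B':(.56,.2438,.147),'C':(.4442,.3769,.147),'D':(.5608,.364,.147)}.items(): print(n,proj(f,p))
print([(np.round(d['box']).tolist(),round(d['p'],2)) for d in look_for('wrist','basket1')])
E
```

```text
clock: 6.9
position: [0.4709, -0.1592, 0.1393]
tool_rot: [[0.048, 0.999, -0.001], [0.999, -0.048, 0.0], [0.0, -0.001, -1.0]]
ft_force: [0.9, -0.0, -0.4]
width: 0.513
grip_force: 0.0
clock: 7.4
position: [0.4706, -0.1591, 0.3818]
tool_rot: [[0.048, 0.999, 0.0], [0.999, -0.048, -0.0], [-0.0, 0.0, -1.0]]
ft_force: [1.0, -0.5, 0.3]
width: 0.533
grip_force: 0.0
clock: 7.9
position: [0.4705, 0.0877, 0.4291]
tool_rot: [[0.048, 0.999, 0.0], [0.999, -0.048, -0.001], [-0.001, 0.0, -1.0]]
ft_force: [1.7, 0.3, -0.6]
width: 0.53
grip_force: 0.0
clock: 8.4
position: [0.4701, 0.269, 0.4284]
tool_rot: [[0.045, 0.999, -0.001], [0.999, -0.045, 0.001], [0.001, -0.001, -1.0]]
ft_force: [0.3, -1.1, 0.0]
width: 0.53
grip_force: 0.0
[0.47  0.271 0.428] [ 0.199  0.178 -0.972  1.488  0.145  1.552 -0.811] [[ 0.999 -0.044 -0.01   0.474]
 [-0.045 -0.973 -0.226  0.334]
 [ 0.     0.227 -0.974  0.629]
 [ 0.     0.     0.     1.   ]] [[334.957   0.    318.491]
 [  0.    334.957 241.885]
 [  0.      0.      1.   ]]
A [292.149 231.838]
B [380.405 224.59 ]
C [295.605 132.879]
D [380.669 138.65 ]
[([422.0, 84.0, 492.0, 136.0], 0.94), ([350.0, 129.0, 390.0, 161.0], 0.85), ([368.0, 51.0, 418.0, 108.0], 0.83), ([276.0, 198.0, 316.0, 241.0], 0.81), ([351.0, 198.0, 388.0, 235.0], 0.77), ([285.0, 126.0, 316.0, 157.0], 0.62)]
```

View pics/w1.png

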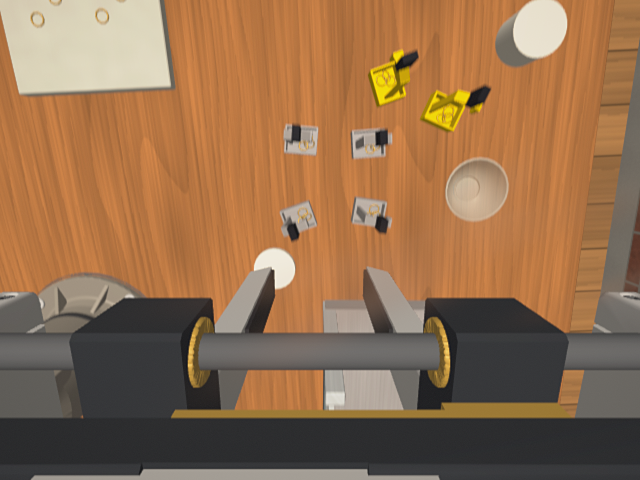

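The wrist view shows the four grey tabs at (292,231), (382,224), (295,132) and (382,138). That agrees with the projected positions. I'll zoom in to read their orientations.

Run:
```python
import cv2
a=cv2.imread('pics/w1.png')[115:245,270:400];cv2.imwrite('pics/w1c.png',cv2.resize(a,(598,598),interpolation=2))
```

```text
(no output)
```

View pics/w1c.png

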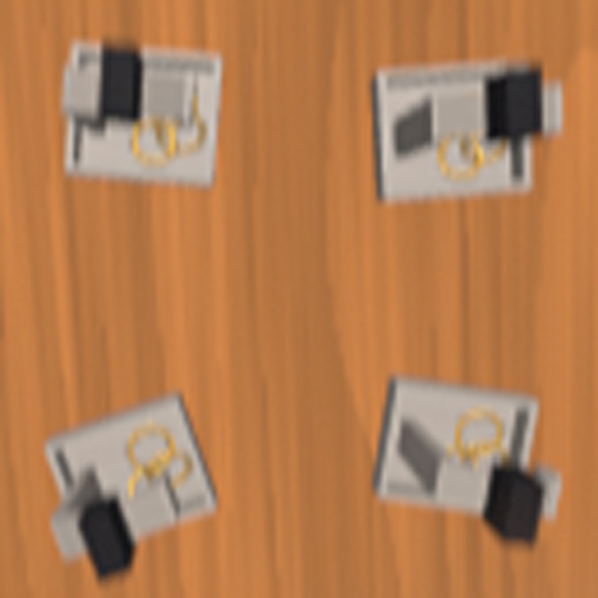

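All four stems are on the robot's side (−x) and the tips point to +x. Next I'll compute the yaws from the tub rims.

Run:
```python
from h import *
np.set_printoptions(precision=4,suppress=True)
f=snap('wrist')
C={'C':[(72,42),(220,55),(213,185),(66,172)],'D':[(377,70),(527,62),(532,190),(383,202)],'A':[(45,440),(180,393),(217,505),(82,552)],'B':[(393,377),(537,400),(525,520),(375,497)]}
for n,c in C.items():
    p=np.array([atz(f,270+u/4.6,115+v/4.6,.029)[:2] for u,v in c])
    e=[p[1]-p[0],p[2]-p[3],p[1]-p[2],p[0]-p[3]]
    print(n,p.mean(0),'len',[round(float(np.linalg.norm(x)),3) for x in e],'yaw',[round(float(np.degrees(np.arctan2(x[1],x[0]))-(90 if i>1 else 0)),1) for i,x in enumerate(e)])
```

```text
C [0.4451 0.3755] len [0.055, 0.055, 0.047, 0.047] yaw [-7.3, -7.4, -5.8, -6.6]
D [0.5613 0.3641] len [0.056, 0.056, 0.046, 0.048] yaw [0.4, 2.0, 2.4, 1.5]
A [0.4329 0.2407] len [0.056, 0.057, 0.046, 0.047] yaw [16.6, 16.9, 15.5, 14.3]
B [0.5612 0.2446] len [0.057, 0.06, 0.047, 0.047] yaw [-11.5, -11.3, -5.6, -9.7]
```

```bash
python3 -m inch '{"dp": [[-0.01,-0.01,-0.02],[-0.02,-0.02,-0.06],[-0.03,-0.03,-0.1],[-0.038,-0.031,-0.14],[-0.038,-0.031,-0.18]], "rotation": [[0,0,4],[0,0,8],[0,0,12],[0,0,16],[0,0,18.5]]}' 0.05 25
python3 -c "
from h import *
f=snap('wrist','w2');print(state()['position'],proj(f,(.432,.240,.167)),proj(f,(.432,.240,.147)))"
```

```text
clock: 9.05
position: [0.4328, 0.2328, 0.2475]
tool_rot: [[-0.272, 0.962, 0.002], [0.962, 0.272, -0.002], [-0.002, 0.001, -1.0]]
ft_force: [1.2, -1.0, 0.2]
width: 0.533
grip_force: 0.0
[0.43096528 0.23110997 0.24184279] [319.17928852 232.90877858] [319.09496065 228.45238367]
```

View pics/w2.png

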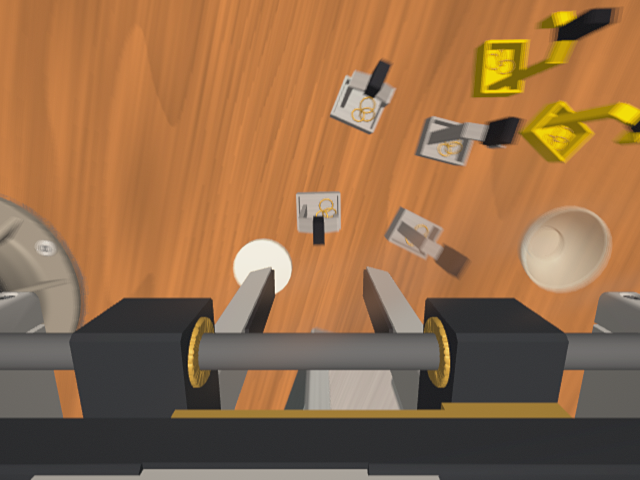

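The tab of basket A is at (319,230), which matches the prediction. The tool seems about 8 mm short in y, so I'll settle and recheck.

```bash
python3 -m inch '{"dp": [[0,0,0],[0,0,0],[0,0,0]], "rotation": [[0,0,0],[0,0,0],[0,0,0]]}'; python3 -c "
from h import *
f=snap('wrist');g=snap('scene')
print(state()['position'],proj(f,(.432,.240,.167)))"
```

```text
clock: 9.4
position: [0.4342, 0.2353, 0.2506]
tool_rot: [[-0.27, 0.963, 0.002], [0.963, 0.27, 0.001], [0.0, 0.002, -1.0]]
ft_force: [0.6, -0.8, -0.4]
width: 0.534
grip_force: 0.0
[0.43389841 0.23522385 0.25002136] [316.67065962 234.7594016 ]
```

```bash
python3 -m inch '{"dp": [[-0.002,0.005,-0.02],[-0.002,0.005,-0.05],[-0.002,0.005,-0.08],[-0.002,0.005,-0.105],[-0.002,0.005,-0.117]], "rotation": [[0,0,0],[0,0,0],[0,0,0],[0,0,0],[0,0,0]]}'
python3 -m inch '{"dp": [[0,0,0],[0,0,0],[0,0,0],[0,0,0],[0,0,0]], "rotation": [[0,0,0],[0,0,0],[0,0,0],[0,0,0],[0,0,0]]}' 0 25
python3 -m inch '{"dp": [[0,0,0],[0,0,0],[0,0,0],[0,0,0]], "rotation": [[0,0,0],[0,0,0],[0,0,0],[0,0,0]]}'
```

```text
clock: 10.0
position: [0.4308, 0.2396, 0.1304]
tool_rot: [[-0.271, 0.962, -0.001], [0.962, 0.271, -0.0], [-0.0, -0.001, -1.0]]
ft_force: [-0.4, -0.3, -0.2]
width: 0.532
grip_force: 0.0
clock: 10.5
position: [0.4315, 0.2399, 0.1322]
tool_rot: [[-0.271, 0.962, 0.001], [0.962, 0.271, 0.0], [-0.0, 0.001, -1.0]]
ft_force: [-0.0, 0.2, -0.1]
width: 0.145
grip_force: 0.0
clock: 10.9
position: [0.4314, 0.2401, 0.132]
tool_rot: [[-0.272, 0.962, 0.001], [0.962, 0.272, 0.0], [0.0, 0.001, -1.0]]
ft_force: [-2.2, -0.5, 7.4]
width: 0.104
grip_force: 25.0
```

```bash
python3 -m inch '{"dp": [[0,0,0.01],[0,0,0.035],[0,0,0.065],[0,0,0.095],[0,0,0.125]], "rotation": [[0,0,0],[0,0,0],[0,0,0],[0,0,0],[0,0,0]]}'
python3 -m inch '{"dp": [[0,0,0.04],[0,0,0.08],[0,0,0.12],[0,0,0.16],[0,0,0.193]], "rotation": [[0,0,-4],[0,0,-8],[0,0,-12],[0,0,-16],[0,0,-18.4]]}'
python3 -m inch '{"dp": [[0.01,-0.03,0],[0.02,-0.06,0],[0.03,-0.09,0],[0.04,-0.12,0],[0.05,-0.15,0]], "rotation": [[0,0,0],[0,0,0],[0,0,0],[0,0,0],[0,0,0]]}'
python3 -m inch '{"dp": [[0.01,-0.03,0],[0.02,-0.06,0],[0.03,-0.09,0],[0.045,-0.12,0],[0.052,-0.13,0]], "rotation": [[0,0,0],[0,0,0],[0,0,0],[0,0,0],[0,0,0]]}'
python3 -m inch '{"dp": [[0,0,0],[0,0,0]], "rotation": [[0,0,0],[0,0,0]]}'
```

```text
clock: 11.4
position: [0.4307, 0.2399, 0.2583]
tool_rot: [[-0.272, 0.962, -0.0], [0.962, 0.272, 0.0], [0.0, -0.0, -1.0]]
ft_force: [0.7, -0.3, -3.2]
width: 0.104
grip_force: 25.0
clock: 11.9
position: [0.4306, 0.2401, 0.4524]
tool_rot: [[0.048, 0.999, 0.001], [0.999, -0.048, 0.0], [0.0, 0.001, -1.0]]
ft_force: [0.5, 0.5, -2.0]
width: 0.103
grip_force: 25.0
clock: 12.4
position: [0.4809, 0.0889, 0.4502]
tool_rot: [[0.045, 0.999, 0.0], [0.999, -0.045, -0.0], [-0.0, 0.0, -1.0]]
ft_force: [0.8, 0.7, -1.5]
width: 0.103
grip_force: 25.0
clock: 12.9
position: [0.5335, -0.0435, 0.4496]
tool_rot: [[0.049, 0.999, -0.001], [0.999, -0.049, -0.0], [-0.0, -0.001, -1.0]]
ft_force: [0.1, 0.6, -2.6]
width: 0.103
grip_force: 25.0
clock: 13.1
position: [0.5327, -0.0388, 0.4498]
tool_rot: [[0.045, 0.999, -0.0], [0.999, -0.045, 0.001], [0.001, -0.0, -1.0]]
ft_force: [-0.1, 0.1, -0.9]
width: 0.104
grip_force: 25.0
```

```bash
python3 -m inch '{"dp": [[0,0,-0.04],[0,0,-0.08],[0,0,-0.12],[0,0,-0.16],[0,0,-0.19]], "rotation": [[0,0,0],[0,0,0],[0,0,0],[0,0,0],[0,0,0]]}'
python3 -m inch '{"dp": [[0,0,0],[0,0,0]], "rotation": [[0,0,0],[0,0,0]]}'
python3 - <<'E'
from h import *
a=snap('scene')['frame'][110:290,160:380];b=snap('side')['frame'][140:320,240:440]
im=np.hstack([cv2.resize(a,None,fx=2,fy=2),cv2.resize(b,None,fx=1.8,fy=2)])
cv2.imwrite('pics/h1.png',im[:,:,::-1])
E
```

```text
clock: 13.6
position: [0.5318, -0.0385, 0.258]
tool_rot: [[0.044, 0.999, -0.001], [0.999, -0.044, -0.0], [-0.0, -0.001, -1.0]]
ft_force: [-0.5, 0.4, -1.7]
width: 0.105
grip_force: 25.0
clock: 13.8
position: [0.5332, -0.039, 0.2609]
tool_rot: [[0.045, 0.999, 0.001], [0.999, -0.045, 0.0], [0.0, 0.001, -1.0]]
ft_force: [1.0, -0.5, -1.0]
width: 0.105
grip_force: 25.0
```

View pics/h1.png

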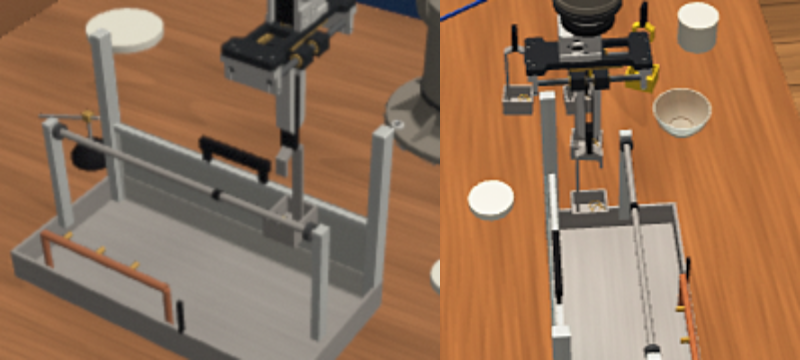

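The basket hangs upright between the lowered guard and the rail in both views. Next I bring the hook over the rail and lower it.

```bash
python3 -m inch '{"dp": [[0.015,-0.001,0],[0.03,-0.0015,0],[0.045,-0.002,0],[0.06,-0.003,0],[0.065,-0.003,0]], "rotation": [[0,0,0],[0,0,0],[0,0,0],[0,0,0],[0,0,0]]}'
python3 -m inch '{"dp": [[0,0,-0.01],[0,0,-0.02],[0,0,-0.03],[0,0,-0.038],[0,0,-0.042]], "rotation": [[0,0,0],[0,0,0],[0,0,0],[0,0,0],[0,0,0]]}'
python3 -m inch '{"dp": [[0,0,-0.002],[0,0,-0.004],[0,0,-0.006],[0,0,-0.006]], "rotation": [[0,0,0],[0,0,0],[0,0,0],[0,0,0]]}'
```

```text
clock: 14.4
position: [0.5997, -0.043, 0.2611]
tool_rot: [[0.046, 0.999, 0.002], [0.999, -0.046, 0.0], [0.0, 0.002, -1.0]]
ft_force: [-0.2, -0.1, -2.3]
width: 0.102
grip_force: 25.0
clock: 14.9
position: [0.5975, -0.0432, 0.2165]
tool_rot: [[0.046, 0.999, -0.001], [0.999, -0.046, -0.0], [-0.0, -0.001, -1.0]]
ft_force: [-0.6, 0.2, -1.5]
width: 0.101
grip_force: 25.0
clock: 15.3
position: [0.5985, -0.0431, 0.2123]
tool_rot: [[0.046, 0.999, 0.001], [0.999, -0.046, -0.0], [-0.0, 0.001, -1.0]]
ft_force: [-1.6, -1.5, 5.6]
width: 0.1
grip_force: 25.0
```

```bash
python3 -m inch '{"dp": [[-0.001,-0.02,0],[-0.002,-0.04,0],[-0.003,-0.06,0],[-0.004,-0.08,0],[-0.005,-0.1,0]], "rotation": [[0,0,0],[0,0,0],[0,0,0],[0,0,0],[0,0,0]]}' 0 10
python3 -m inch '{"dp": [[-0.001,-0.02,0],[-0.002,-0.04,0],[-0.003,-0.06,0],[-0.004,-0.08,0],[-0.005,-0.1,0]], "rotation": [[0,0,0],[0,0,0],[0,0,0],[0,0,0],[0,0,0]]}'
python3 -m inch '{"dp": [[-0.001,-0.02,0],[-0.002,-0.04,0],[-0.003,-0.06,0],[-0.0035,-0.075,0],[-0.0035,-0.075,0]], "rotation": [[0,0,0],[0,0,0],[0,0,0],[0,0,0],[0,0,0]]}'
python3 -m inch '{"dp": [[0,0,0],[0,0,0],[0,0,0],[0,0,0],[0,0,0]], "rotation": [[0,0,0],[0,0,0],[0,0,0],[0,0,0],[0,0,0]]}' 0.05
python3 -m inch '{"dp": [[0,0,0.03],[0,0,0.07],[0,0,0.11],[0,0,0.15],[0,0,0.19]], "rotation": [[0,0,0],[0,0,0],[0,0,0],[0,0,0],[0,0,0]]}'
python3 -m inch '{"dp": [[0,0.04,0.02],[-0.01,0.08,0.02],[-0.02,0.12,0.02],[-0.02,0.16,0.02],[-0.02,0.2,0.02]], "rotation": [[0,0,0],[0,0,0],[0,0,0],[0,0,0],[0,0,0]]}'
python3 - <<'E'
from h import *
fs=snap('scene','s2');fd=snap('side','d2');a=fs['frame'][110:290,160:380];b=fd['frame'][140:320,240:440]
im=np.hstack([cv2.resize(a,None,fx=2,fy=2),cv2.resize(b,None,fx=1.8,fy=2)])
cv2.imwrite('pics/h2.png',im[:,:,::-1])
for c,f in(('scene',fs),('side',fd)):
    print(c,[(np.round(d['box']).tolist(),round(d['p'],2)) for d in look_for(c,'basket1')])
    for n,p in {'A':(.5854,-.3178,.227),'B':(.56,.2438,.147),'C':(.4442,.3769,.147),'D':(.5608,.364,.147)}.items(): print(n,proj(f,p).round())
E
```

```text
clock: 15.8
position: [0.5932, -0.1433, 0.2121]
tool_rot: [[0.046, 0.999, 0.0], [0.999, -0.046, 0.0], [0.001, 0.0, -1.0]]
ft_force: [-2.1, 2.3, 2.3]
width: 0.104
grip_force: 10.0
clock: 16.3
position: [0.5882, -0.2433, 0.2121]
tool_rot: [[0.046, 0.999, 0.0], [0.999, -0.046, 0.0], [0.0, 0.0, -1.0]]
ft_force: [-2.0, 2.8, 2.0]
width: 0.103
grip_force: 10.0
clock: 16.8
position: [0.5841, -0.3218, 0.2115]
tool_rot: [[0.049, 0.999, -0.0], [0.999, -0.049, -0.001], [-0.001, 0.0, -1.0]]
ft_force: [-1.5, -0.6, 3.7]
width: 0.103
grip_force: 10.0
clock: 17.3
position: [0.5847, -0.3179, 0.2116]
tool_rot: [[0.046, 0.999, -0.0], [0.999, -0.046, -0.0], [-0.0, -0.0, -1.0]]
ft_force: [-0.2, 0.2, -0.1]
width: 0.493
grip_force: 0.0
clock: 17.8
position: [0.5844, -0.3179, 0.4034]
tool_rot: [[0.046, 0.999, 0.0], [0.999, -0.046, -0.0], [-0.0, 0.0, -1.0]]
ft_force: [0.4, 0.3, 0.4]
width: 0.532
grip_force: 0.0
clock: 18.3
position: [0.5641, -0.1166, 0.422]
tool_rot: [[0.046, 0.999, 0.001], [0.999, -0.046, -0.001], [-0.001, 0.001, -1.0]]
ft_force: [1.2, -0.0, -1.0]
width: 0.533
grip_force: 0.0
scene [([433.0, 320.0, 465.0, 389.0], 0.95), ([471.0, 296.0, 504.0, 361.0], 0.79), ([383.0, 256.0, 412.0, 317.0], 0.66), ([432.0, 274.0, 466.0, 336.0], 0.64), ([194.0, 165.0, 220.0, 226.0], 0.58), ([456.0, 245.0, 485.0, 306.0], 0.57)]
A [198. 171.]
B [407. 264.]
C [479. 254.]
D [458. 283.]
side [([310.0, 174.0, 334.0, 220.0], 0.88), ([276.0, 154.0, 295.0, 198.0], 0.78), ([306.0, 152.0, 328.0, 198.0], 0.66), ([314.0, 164.0, 331.0, 178.0], 0.64), ([338.0, 292.0, 366.0, 343.0], 0.62), ([343.0, 154.0, 365.0, 187.0], 0.54)]
A [357. 297.]
B [320. 181.]
C [281. 159.]
D [316. 158.]
```

View pics/h2.png

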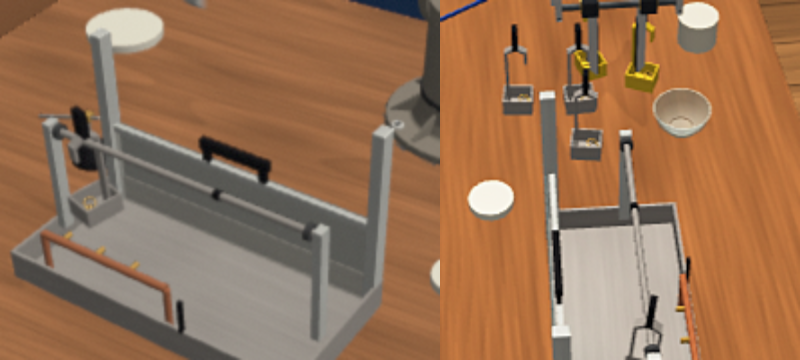

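A hangs level at the far end of the rail, with its tab at scene (198,171). B, C and D are unmoved. Now B.

```bash
python3 -m inch '{"dp": [[0,0.04,0],[0,0.08,0],[0,0.12,0],[0,0.16,0],[0,0.2,0]], "rotation": [[0,0,-2],[0,0,-4],[0,0,-6],[0,0,-7],[0,0,-7]]}'
python3 -m inch '{"dp": [[-0.0035,0.04,0],[-0.0035,0.08,0],[-0.0035,0.12,0],[-0.0035,0.15,0],[-0.0035,0.161,0]], "rotation": [[0,0,0],[0,0,0],[0,0,0],[0,0,0],[0,0,0]]}'
python3 -m inch '{"dp": [[0,0,-0.04],[0,0,-0.08],[0,0,-0.12],[0,0,-0.15],[0,0,-0.16]], "rotation": [[0,0,0],[0,0,0],[0,0,0],[0,0,0],[0,0,0]]}'
python3 -m inch '{"dp": [[0,0,0],[0,0,0]], "rotation": [[0,0,0],[0,0,0]]}'
python3 -c "
from h import *
f=snap('wrist','w3');print(proj(f,(.5605,.2442,.167)),look_for('wrist','basket1')[:4])
im=f['frame'].astype(int);u,v=proj(f,(.5605,.2442,.157)).astype(int)
m=(im[v-40:v+40,u-40:u+40].max(2)<45);y,x=np.nonzero(m);print(u,v,x.mean()+u-40,y.mean()+v-40,len(x),x.min()+u-40,x.max()+u-40,y.min()+v-40,y.max()+v-40)"
```

```text
clock: 19.0
position: [0.5649, 0.0818, 0.4215]
tool_rot: [[0.17, 0.985, -0.0], [0.985, -0.17, -0.0], [-0.0, 0.0, -1.0]]
ft_force: [0.3, -0.0, -0.0]
width: 0.531
grip_force: 0.0
clock: 19.5
position: [0.561, 0.2449, 0.4211]
tool_rot: [[0.165, 0.986, -0.001], [0.986, -0.165, 0.001], [0.001, -0.001, -1.0]]
ft_force: [0.3, -0.5, -0.7]
width: 0.534
grip_force: 0.0
clock: 20.0
position: [0.5609, 0.2402, 0.2584]
tool_rot: [[0.169, 0.986, -0.004], [0.986, -0.169, -0.002], [-0.003, -0.003, -1.0]]
ft_force: [0.4, -0.5, -0.6]
width: 0.533
grip_force: 0.0
clock: 20.2
position: [0.562, 0.2428, 0.2631]
tool_rot: [[0.168, 0.986, 0.001], [0.986, -0.168, 0.001], [0.001, 0.001, -1.0]]
ft_force: [-0.3, -0.1, 1.0]
width: 0.528
grip_force: 0.0
[315.69824616 236.52276725] [{'box': [296.7, 196.0, 338.5, 250.3], 'p': 0.95}, {'box': [146.7, 96.3, 234.1, 144.9], 'p': 0.8}, {'box': [370.8, 0.0, 448.6, 90.7], 'p': 0.63}, {'box': [271.5, 84.2, 325.5, 143.0], 'p': 0.62}]
315 234 316.0052631578947 231.89473684210526 190 312 321 221 246
```

Basket B is centred as predicted. I'll grasp and lift it.

```bash
python3 -m inch '{"dp": [[-0.001,0.001,-0.03],[-0.001,0.001,-0.07],[-0.001,0.001,-0.1],[-0.001,0.001,-0.125],[-0.001,0.001,-0.13]], "rotation": [[0,0,0],[0,0,0],[0,0,0],[0,0,0],[0,0,0]]}'
python3 -m inch '{"dp": [[0,0,0],[0,0,0],[0,0,0],[0,0,0],[0,0,0]], "rotation": [[0,0,0],[0,0,0],[0,0,0],[0,0,0],[0,0,0]]}' 0 25
python3 -m inch '{"dp": [[0,0,0],[0,0,0],[0,0,0],[0,0,0]], "rotation": [[0,0,0],[0,0,0],[0,0,0],[0,0,0]]}'
python3 -m inch '{"dp": [[0,0,0.01],[0,0,0.035],[0,0,0.065],[0,0,0.095],[0,0,0.125]], "rotation": [[0,0,0],[0,0,0],[0,0,0],[0,0,0],[0,0,0]]}'
python3 -m inch '{"dp": [[0,0,0.04],[0,0,0.08],[0,0,0.12],[0,0,0.16],[0,0,0.19]], "rotation": [[0,0,2],[0,0,4],[0,0,6],[0,0,7],[0,0,7]]}'
python3 -m inch '{"dp": [[0,-0.03,0],[-0.005,-0.06,0],[-0.01,-0.09,0],[-0.013,-0.12,0],[-0.015,-0.15,0]], "rotation": [[0,0,0],[0,0,0],[0,0,0],[0,0,0],[0,0,0]]}'
python3 -m inch '{"dp": [[0,-0.03,0],[-0.005,-0.06,0],[-0.01,-0.09,0],[-0.012,-0.12,0],[-0.012,-0.133,0]], "rotation": [[0,0,0],[0,0,0],[0,0,0],[0,0,0],[0,0,0]]}'
python3 -m inch '{"dp": [[0,0,0],[0,0,0]], "rotation": [[0,0,0],[0,0,0]]}'
```

```text
clock: 20.8
position: [0.5596, 0.2433, 0.1301]
tool_rot: [[0.167, 0.986, -0.002], [0.986, -0.167, -0.001], [-0.001, -0.002, -1.0]]
ft_force: [0.1, -0.3, 1.2]
width: 0.532
grip_force: 0.0
clock: 21.3
position: [0.5604, 0.2439, 0.1322]
tool_rot: [[0.168, 0.986, 0.001], [0.986, -0.168, 0.0], [0.0, 0.001, -1.0]]
ft_force: [-0.6, 0.9, -0.1]
width: 0.142
grip_force: 0.0
clock: 21.7
position: [0.5604, 0.244, 0.1321]
tool_rot: [[0.167, 0.986, 0.001], [0.986, -0.167, 0.0], [0.0, 0.001, -1.0]]
ft_force: [-0.7, -1.4, 6.2]
width: 0.106
grip_force: 25.0
clock: 22.2
position: [0.5598, 0.2439, 0.2583]
tool_rot: [[0.167, 0.986, -0.0], [0.986, -0.167, 0.0], [0.0, -0.0, -1.0]]
ft_force: [-0.3, -0.5, -2.5]
width: 0.106
grip_force: 25.0
clock: 22.7
position: [0.5598, 0.244, 0.4497]
tool_rot: [[0.045, 0.999, 0.001], [0.999, -0.045, 0.001], [0.001, 0.001, -1.0]]
ft_force: [-0.1, -0.0, -2.6]
width: 0.101
grip_force: 25.0
clock: 23.2
position: [0.5444, 0.0929, 0.4471]
tool_rot: [[0.045, 0.999, 0.0], [0.999, -0.045, -0.0], [-0.0, 0.0, -1.0]]
ft_force: [0.9, -0.1, -1.6]
width: 0.102
grip_force: 25.0
clock: 23.7
position: [0.5325, -0.0419, 0.447]
tool_rot: [[0.049, 0.999, -0.0], [0.999, -0.049, -0.001], [-0.001, -0.0, -1.0]]
ft_force: [0.7, 0.5, -2.4]
width: 0.103
grip_force: 25.0
clock: 23.9
position: [0.5331, -0.0379, 0.4468]
tool_rot: [[0.045, 0.999, -0.0], [0.999, -0.045, 0.001], [0.001, -0.0, -1.0]]
ft_force: [-1.0, 1.2, -1.6]
width: 0.105
grip_force: 25.0
```

```bash
python3 -m inch '{"dp": [[0,0,-0.04],[0,0,-0.08],[0,0,-0.12],[0,0,-0.16],[0,0,-0.187]], "rotation": [[0,0,0],[0,0,0],[0,0,0],[0,0,0],[0,0,0]]}'
python3 -m inch '{"dp": [[0,0,0],[0,0,0]], "rotation": [[0,0,0],[0,0,0]]}'
python3 -m inch '{"dp": [[0.015,-0.001,0],[0.03,-0.0015,0],[0.045,-0.002,0],[0.06,-0.003,0],[0.065,-0.003,0]], "rotation": [[0,0,0],[0,0,0],[0,0,0],[0,0,0],[0,0,0]]}'
python3 -m inch '{"dp": [[0,0,-0.01],[0,0,-0.02],[0,0,-0.03],[0,0,-0.038],[0,0,-0.042]], "rotation": [[0,0,0],[0,0,0],[0,0,0],[0,0,0],[0,0,0]]}'
python3 -m inch '{"dp": [[0,0,-0.002],[0,0,-0.004],[0,0,-0.006],[0,0,-0.006]], "rotation": [[0,0,0],[0,0,0],[0,0,0],[0,0,0]]}'
```

```text
clock: 24.4
position: [0.5322, -0.0372, 0.2573]
tool_rot: [[0.043, 0.999, -0.002], [0.999, -0.043, 0.001], [0.001, -0.002, -1.0]]
ft_force: [-0.4, -1.4, -2.4]
width: 0.105
grip_force: 25.0
clock: 24.6
position: [0.5335, -0.0377, 0.2606]
tool_rot: [[0.044, 0.999, 0.0], [0.999, -0.044, 0.001], [0.001, 0.0, -1.0]]
ft_force: [0.7, -0.2, -0.9]
width: 0.103
grip_force: 25.0
clock: 25.1
position: [0.6001, -0.0416, 0.2615]
tool_rot: [[0.046, 0.999, 0.003], [0.999, -0.046, 0.001], [0.001, 0.003, -1.0]]
ft_force: [-0.0, -0.2, -2.1]
width: 0.105
grip_force: 25.0
clock: 25.6
position: [0.5975, -0.0423, 0.2165]
tool_rot: [[0.046, 0.999, -0.001], [0.999, -0.046, -0.0], [-0.0, -0.001, -1.0]]
ft_force: [-0.7, 0.1, -1.9]
width: 0.106
grip_force: 25.0
clock: 26.0
position: [0.5985, -0.0421, 0.2123]
tool_rot: [[0.046, 0.999, 0.001], [0.999, -0.046, -0.0], [-0.0, 0.001, -1.0]]
ft_force: [-1.5, -0.8, 5.3]
width: 0.1
grip_force: 25.0
```

```bash
python3 -m inch '{"dp": [[-0.001,-0.02,0],[-0.002,-0.04,0],[-0.003,-0.06,0],[-0.004,-0.08,0],[-0.005,-0.1,0]], "rotation": [[0,0,0],[0,0,0],[0,0,0],[0,0,0],[0,0,0]]}' 0 10
python3 -m inch '{"dp": [[-0.001,-0.02,0],[-0.002,-0.04,0],[-0.003,-0.06,0],[-0.004,-0.08,0],[-0.005,-0.1,0]], "rotation": [[0,0,0],[0,0,0],[0,0,0],[0,0,0],[0,0,0]]}'
python3 -m inch '{"dp": [[-0.001,-0.015,0],[-0.001,-0.025,0],[-0.001,-0.025,0]], "rotation": [[0,0,0],[0,0,0],[0,0,0]]}'
python3 -m inch '{"dp": [[0,0,0],[0,0,0],[0,0,0],[0,0,0],[0,0,0]], "rotation": [[0,0,0],[0,0,0],[0,0,0],[0,0,0],[0,0,0]]}' 0.05
python3 -m inch '{"dp": [[0,0,0.03],[0,0,0.07],[0,0,0.11],[0,0,0.15],[0,0,0.19]], "rotation": [[0,0,0],[0,0,0],[0,0,0],[0,0,0],[0,0,0]]}'
python3 -m inch '{"dp": [[0,0.04,0.02],[-0.01,0.08,0.02],[-0.02,0.12,0.02],[-0.02,0.16,0.02],[-0.02,0.2,0.02]], "rotation": [[0,0,0],[0,0,0],[0,0,0],[0,0,0],[0,0,0]]}'
python3 - <<'E'
from h import *
fs=snap('scene','s3');fd=snap('side','d3')
for c,f in(('scene',fs),('side',fd)):
    print(c,[(np.round(d['box']).tolist(),round(d['p'],2)) for d in look_for(c,'basket1')])
    for n,p in {'A':(.5854,-.3178,.227),'B':(.5877,-.268,.227),'C':(.4442,.3769,.147),'D':(.5608,.364,.147)}.items(): print(n,proj(f,p).round())
E
```

```text
clock: 26.5
position: [0.5932, -0.1423, 0.2121]
tool_rot: [[0.046, 0.999, 0.0], [0.999, -0.046, 0.0], [0.0, 0.0, -1.0]]
ft_force: [-2.0, 2.9, 2.2]
width: 0.106
grip_force: 10.0
clock: 27.0
position: [0.5882, -0.2423, 0.2121]
tool_rot: [[0.045, 0.999, 0.0], [0.999, -0.045, 0.001], [0.001, 0.0, -1.0]]
ft_force: [-2.7, 2.6, 2.4]
width: 0.107
grip_force: 10.0
clock: 27.3
position: [0.5871, -0.2688, 0.2118]
tool_rot: [[0.048, 0.999, 0.0], [0.999, -0.048, -0.001], [-0.001, 0.0, -1.0]]
ft_force: [-2.7, -0.1, 3.8]
width: 0.106
grip_force: 10.0
clock: 27.8
position: [0.5872, -0.2669, 0.2116]
tool_rot: [[0.046, 0.999, -0.0], [0.999, -0.046, -0.0], [-0.0, -0.0, -1.0]]
ft_force: [0.4, -0.7, 0.8]
width: 0.497
grip_force: 0.0
clock: 28.3
position: [0.5869, -0.267, 0.4034]
tool_rot: [[0.046, 0.999, 0.0], [0.999, -0.046, -0.0], [-0.0, 0.0, -1.0]]
ft_force: [0.1, -0.5, -0.5]
width: 0.531
grip_force: 0.0
clock: 28.8
position: [0.5666, -0.0656, 0.4219]
tool_rot: [[0.046, 0.999, 0.001], [0.999, -0.046, -0.001], [-0.001, 0.001, -1.0]]
ft_force: [1.5, 0.4, -0.2]
width: 0.53
grip_force: 0.0
scene [([462.0, 247.0, 481.0, 303.0], 0.92), ([191.0, 164.0, 221.0, 227.0], 0.7), ([206.0, 170.0, 232.0, 232.0], 0.68), ([470.0, 299.0, 503.0, 358.0], 0.63), ([166.0, 125.0, 357.0, 310.0], 0.6), ([431.0, 318.0, 467.0, 390.0], 0.57)]
A [198. 171.]
B [214. 177.]
C [479. 254.]
D [458. 283.]
side [([342.0, 290.0, 366.0, 340.0], 0.89), ([306.0, 151.0, 328.0, 198.0], 0.84), ([275.0, 154.0, 292.0, 197.0], 0.81), ([339.0, 276.0, 368.0, 324.0], 0.68), ([314.0, 165.0, 332.0, 179.0], 0.63), ([344.0, 143.0, 362.0, 185.0], 0.57)]
A [357. 297.]
B [355. 282.]
C [281. 159.]
D [316. 158.]
```

```bash
python3 -m inch '{"dp": [[0,0.045,0],[0,0.09,0],[0,0.135,0],[0,0.18,0],[0,0.225,0]], "rotation": [[0,0,2],[0,0,4],[0,0,4],[0,0,4],[0,0,4]]}'
python3 -m inch '{"dp": [[-0.0055,0.045,0],[-0.0055,0.09,0],[-0.0055,0.135,0],[-0.0055,0.18,0],[-0.0055,0.205,0]], "rotation": [[0,0,0],[0,0,0],[0,0,0],[0,0,0],[0,0,0]]}'
python3 -m inch '{"dp": [[0,0,-0.04],[0,0,-0.08],[0,0,-0.12],[0,0,-0.15],[0,0,-0.16]], "rotation": [[0,0,0],[0,0,0],[0,0,0],[0,0,0],[0,0,0]]}'
python3 -m inch '{"dp": [[0,0,0],[0,0,0]], "rotation": [[0,0,0],[0,0,0]]}'
python3 -c "
from h import *
f=snap('wrist','w4');print(proj(f,(.561,.364,.167)),look_for('wrist','basket1')[:4])
im=f['frame'].astype(int);u,v=proj(f,(.561,.364,.157)).astype(int)
m=(im[v-40:v+40,u-40:u+40].max(2)<45);y,x=np.nonzero(m);print(u,v,x.mean()+u-40,y.mean()+v-40,len(x),x.min()+u-40,x.max()+u-40,y.min()+v-40,y.max()+v-40)"
```

```text
clock: 29.5
position: [0.5676, 0.1579, 0.4215]
tool_rot: [[-0.021, 1.0, -0.0], [1.0, 0.021, -0.0], [-0.0, -0.0, -1.0]]
ft_force: [0.6, -0.3, 0.9]
width: 0.533
grip_force: 0.0
clock: 30.0
position: [0.5616, 0.3651, 0.4206]
tool_rot: [[-0.025, 1.0, -0.002], [1.0, 0.025, 0.0], [0.0, -0.002, -1.0]]
ft_force: [-0.6, -0.2, 0.2]
width: 0.535
grip_force: 0.0
clock: 30.5
position: [0.5619, 0.3604, 0.258]
tool_rot: [[-0.022, 1.0, -0.004], [1.0, 0.022, -0.003], [-0.003, -0.004, -1.0]]
ft_force: [0.7, -0.2, -0.2]
width: 0.532
grip_force: 0.0
clock: 30.7
position: [0.5624, 0.363, 0.2631]
tool_rot: [[-0.023, 1.0, 0.001], [1.0, 0.023, 0.001], [0.001, 0.001, -1.0]]
ft_force: [0.0, 0.7, 0.8]
width: 0.533
grip_force: 0.0
[316.12660726 236.52705938] [{'box': [323.7, 108.4, 372.0, 167.0], 'p': 0.95}, {'box': [181.2, 182.6, 255.3, 229.7], 'p': 0.92}, {'box': [294.5, 197.0, 338.7, 245.7], 'p': 0.68}, {'box': [388.8, 151.2, 475.4, 208.8], 'p': 0.64}]
316 234 315.9277777777778 231.05555555555554 180 312 320 220 246
```

Basket D is centred too, so I'll grasp it and carry it across.

```bash
python3 -m inch '{"dp": [[-0.001,0.001,-0.03],[-0.001,0.001,-0.07],[-0.001,0.001,-0.1],[-0.001,0.001,-0.125],[-0.001,0.001,-0.13]], "rotation": [[0,0,0],[0,0,0],[0,0,0],[0,0,0],[0,0,0]]}'
python3 -m inch '{"dp": [[0,0,0],[0,0,0],[0,0,0],[0,0,0],[0,0,0]], "rotation": [[0,0,0],[0,0,0],[0,0,0],[0,0,0],[0,0,0]]}' 0 25
python3 -m inch '{"dp": [[0,0,0],[0,0,0],[0,0,0],[0,0,0]], "rotation": [[0,0,0],[0,0,0],[0,0,0],[0,0,0]]}'
python3 -m inch '{"dp": [[0,0,0.01],[0,0,0.035],[0,0,0.065],[0,0,0.095],[0,0,0.125]], "rotation": [[0,0,0],[0,0,0],[0,0,0],[0,0,0],[0,0,0]]}'
python3 -m inch '{"dp": [[0,0,0.04],[0,0,0.08],[0,0,0.12],[0,0,0.16],[0,0,0.19]], "rotation": [[0,0,-2],[0,0,-4],[0,0,-4],[0,0,-4],[0,0,-4]]}'
python3 -m inch '{"dp": [[0,-0.04,0],[-0.005,-0.08,0],[-0.01,-0.12,0],[-0.013,-0.16,0],[-0.015,-0.2,0]], "rotation": [[0,0,0],[0,0,0],[0,0,0],[0,0,0],[0,0,0]]}'
python3 -m inch '{"dp": [[0,-0.04,0],[-0.005,-0.08,0],[-0.01,-0.12,0],[-0.012,-0.16,0],[-0.012,-0.2,0]], "rotation": [[0,0,0],[0,0,0],[0,0,0],[0,0,0],[0,0,0]]}'
python3 -m inch '{"dp": [[0,-0.003,0],[0,-0.003,0],[0,-0.003,0]], "rotation": [[0,0,0],[0,0,0],[0,0,0]]}'
```

```text
clock: 31.3
position: [0.5602, 0.3632, 0.13]
tool_rot: [[-0.024, 1.0, -0.002], [1.0, 0.024, -0.001], [-0.001, -0.002, -1.0]]
ft_force: [0.3, -0.1, 0.7]
width: 0.535
grip_force: 0.0
clock: 31.8
position: [0.5609, 0.364, 0.1323]
tool_rot: [[-0.024, 1.0, 0.001], [1.0, 0.024, 0.0], [0.0, 0.001, -1.0]]
ft_force: [-1.3, -0.3, 0.5]
width: 0.14
grip_force: 0.0
clock: 32.2
position: [0.5607, 0.3641, 0.1321]
tool_rot: [[-0.024, 1.0, 0.0], [1.0, 0.024, 0.0], [0.0, 0.0, -1.0]]
ft_force: [-1.4, -1.0, 5.2]
width: 0.103
grip_force: 25.0
clock: 32.7
position: [0.5604, 0.3638, 0.2582]
tool_rot: [[-0.024, 1.0, -0.0], [1.0, 0.024, 0.0], [0.0, -0.0, -1.0]]
ft_force: [0.3, -0.5, -0.9]
width: 0.103
grip_force: 25.0
clock: 33.2
position: [0.5603, 0.3639, 0.4498]
tool_rot: [[0.046, 0.999, 0.001], [0.999, -0.046, 0.001], [0.001, 0.001, -1.0]]
ft_force: [-0.6, 0.7, -2.1]
width: 0.103
grip_force: 25.0
clock: 33.7
position: [0.5448, 0.1624, 0.447]
tool_rot: [[0.046, 0.999, 0.0], [0.999, -0.046, -0.0], [-0.0, 0.0, -1.0]]
ft_force: [0.8, -0.8, -1.1]
width: 0.105
grip_force: 25.0
clock: 34.2
position: [0.5328, -0.0375, 0.4473]
tool_rot: [[0.046, 0.999, 0.001], [0.999, -0.046, -0.001], [-0.001, 0.001, -1.0]]
ft_force: [0.6, -0.1, -1.5]
width: 0.104
grip_force: 25.0
clock: 34.5
position: [0.5335, -0.0378, 0.4469]
tool_rot: [[0.045, 0.999, 0.0], [0.999, -0.045, 0.0], [0.0, 0.0, -1.0]]
ft_force: [-0.1, -0.4, -2.1]
width: 0.101
grip_force: 25.0
```

```bash
python3 -m inch '{"dp": [[0,0,-0.04],[0,0,-0.08],[0,0,-0.12],[0,0,-0.16],[0,0,-0.187]], "rotation": [[0,0,0],[0,0,0],[0,0,0],[0,0,0],[0,0,0]]}'
python3 -m inch '{"dp": [[0,0,0],[0,0,0]], "rotation": [[0,0,0],[0,0,0]]}'
python3 -m inch '{"dp": [[0.015,-0.001,0],[0.03,-0.0015,0],[0.045,-0.002,0],[0.06,-0.003,0],[0.065,-0.003,0]], "rotation": [[0,0,0],[0,0,0],[0,0,0],[0,0,0],[0,0,0]]}'
python3 -m inch '{"dp": [[0,0,-0.01],[0,0,-0.02],[0,0,-0.03],[0,0,-0.038],[0,0,-0.042]], "rotation": [[0,0,0],[0,0,0],[0,0,0],[0,0,0],[0,0,0]]}'
python3 -m inch '{"dp": [[0,0,-0.002],[0,0,-0.004],[0,0,-0.006],[0,0,-0.006]], "rotation": [[0,0,0],[0,0,0],[0,0,0],[0,0,0]]}'
```

```text
clock: 35.0
position: [0.5326, -0.0374, 0.2573]
tool_rot: [[0.043, 0.999, -0.002], [0.999, -0.043, 0.0], [0.0, -0.002, -1.0]]
ft_force: [1.1, -0.5, -1.8]
width: 0.103
grip_force: 25.0
clock: 35.2
position: [0.534, -0.0379, 0.2606]
tool_rot: [[0.044, 0.999, 0.0], [0.999, -0.044, 0.0], [0.0, 0.0, -1.0]]
ft_force: [0.8, -0.0, -0.8]
width: 0.103
grip_force: 25.0
clock: 35.7
position: [0.6005, -0.0417, 0.2615]
tool_rot: [[0.046, 0.999, 0.003], [0.999, -0.046, 0.0], [0.001, 0.003, -1.0]]
ft_force: [-1.0, 0.2, -0.9]
width: 0.104
grip_force: 25.0
clock: 36.2
position: [0.598, -0.0423, 0.2165]
tool_rot: [[0.046, 0.999, -0.001], [0.999, -0.046, -0.0], [-0.0, -0.001, -1.0]]
ft_force: [-0.5, 0.2, -2.0]
width: 0.105
grip_force: 25.0
clock: 36.6
position: [0.5991, -0.0421, 0.2126]
tool_rot: [[0.046, 0.999, 0.001], [0.999, -0.046, -0.0], [-0.0, 0.001, -1.0]]
ft_force: [-1.8, -0.5, 7.4]
width: 0.107
grip_force: 25.0
```

```bash
python3 -m inch '{"dp": [[-0.001,-0.02,0],[-0.002,-0.04,0],[-0.003,-0.06,0],[-0.004,-0.08,0],[-0.005,-0.1,0]], "rotation": [[0,0,0],[0,0,0],[0,0,0],[0,0,0],[0,0,0]]}' 0 10
python3 -m inch '{"dp": [[-0.001,-0.02,0],[-0.002,-0.04,0],[-0.003,-0.06,0],[-0.0035,-0.075,0],[-0.0035,-0.075,0]], "rotation": [[0,0,0],[0,0,0],[0,0,0],[0,0,0],[0,0,0]]}'
python3 -m inch '{"dp": [[0,0,0],[0,0,0],[0,0,0],[0,0,0],[0,0,0]], "rotation": [[0,0,0],[0,0,0],[0,0,0],[0,0,0],[0,0,0]]}' 0.05
python3 -m inch '{"dp": [[0,0,0.03],[0,0,0.07],[0,0,0.11],[0,0,0.15],[0,0,0.19]], "rotation": [[0,0,0],[0,0,0],[0,0,0],[0,0,0],[0,0,0]]}'
python3 -m inch '{"dp": [[0,0.04,0.02],[-0.01,0.08,0.02],[-0.02,0.12,0.02],[-0.02,0.16,0.02],[-0.02,0.2,0.02]], "rotation": [[0,0,0],[0,0,0],[0,0,0],[0,0,0],[0,0,0]]}'
python3 - <<'E'
from h import *
fs=snap('scene','s4');fd=snap('side','d4')
for c,f in(('scene',fs),('side',fd)):
    print(c,[(np.round(d['box']).tolist(),round(d['p'],2)) for d in look_for(c,'basket1')])
    for n,p in {'A':(.5854,-.3178,.227),'B':(.5877,-.268,.227),'C':(.4442,.3769,.147),'D':(.590,-.217,.227)}.items(): print(n,proj(f,p).round())
E
```

```text
clock: 37.1
position: [0.5936, -0.1423, 0.2121]
tool_rot: [[0.046, 0.999, 0.0], [0.999, -0.046, 0.0], [0.0, 0.0, -1.0]]
ft_force: [-2.2, 2.9, 1.9]
width: 0.106
grip_force: 10.0
clock: 37.6
position: [0.5899, -0.2197, 0.2118]
tool_rot: [[0.049, 0.999, 0.0], [0.999, -0.049, -0.001], [-0.001, 0.0, -1.0]]
ft_force: [-2.4, -0.4, 3.9]
width: 0.102
grip_force: 10.0
clock: 38.1
position: [0.5902, -0.2168, 0.2116]
tool_rot: [[0.045, 0.999, 0.0], [0.999, -0.045, 0.0], [0.0, 0.0, -1.0]]
ft_force: [-0.3, 0.6, -0.5]
width: 0.493
grip_force: 0.0
clock: 38.6
position: [0.5899, -0.2169, 0.4034]
tool_rot: [[0.046, 0.999, 0.0], [0.999, -0.046, -0.0], [-0.0, 0.0, -1.0]]
ft_force: [0.3, -0.4, 0.4]
width: 0.53
grip_force: 0.0
clock: 39.1
position: [0.5696, -0.0156, 0.422]
tool_rot: [[0.046, 0.999, 0.001], [0.999, -0.046, -0.001], [-0.001, 0.001, -1.0]]
ft_force: [1.3, -0.4, 0.7]
width: 0.534
grip_force: 0.0
scene [([431.0, 319.0, 466.0, 390.0], 0.97), ([206.0, 171.0, 228.0, 231.0], 0.89), ([220.0, 175.0, 250.0, 239.0], 0.87), ([452.0, 246.0, 479.0, 308.0], 0.87), ([191.0, 163.0, 218.0, 225.0], 0.65), ([470.0, 296.0, 507.0, 360.0], 0.58)]
A [198. 171.]
B [214. 177.]
C [479. 254.]
D [230. 184.]
side [([277.0, 152.0, 294.0, 197.0], 0.9), ([340.0, 257.0, 363.0, 305.0], 0.86), ([341.0, 288.0, 369.0, 340.0], 0.83), ([340.0, 275.0, 366.0, 321.0], 0.83), ([344.0, 144.0, 365.0, 191.0], 0.74), ([314.0, 152.0, 332.0, 181.0], 0.58)]
A [357. 297.]
B [355. 282.]
C [281. 159.]
D [352. 267.]
```

```bash
python3 -m inch '{"dp": [[-0.01,0.04,0],[-0.02,0.08,0],[-0.035,0.12,0],[-0.05,0.16,0],[-0.065,0.2,0]], "rotation": [[0,0,-2],[0,0,-4],[0,0,-4],[0,0,-4],[0,0,-4]]}'
python3 -m inch '{"dp": [[-0.015,0.04,0],[-0.03,0.08,0],[-0.045,0.12,0],[-0.056,0.16,0],[-0.06,0.192,0]], "rotation": [[0,0,0],[0,0,0],[0,0,0],[0,0,0],[0,0,0]]}'
python3 -m inch '{"dp": [[0,0,-0.04],[0,0,-0.08],[0,0,-0.12],[0,0,-0.15],[0,0,-0.16]], "rotation": [[0,0,0],[0,0,0],[0,0,0],[0,0,0],[0,0,0]]}'
python3 -m inch '{"dp": [[0,0,0],[0,0,0]], "rotation": [[0,0,0],[0,0,0]]}'
python3 -c "
from h import *
P=(.4446,.3765)
f=snap('wrist','w5');print(proj(f,(*P,.167)),look_for('wrist','basket1')[:4])
im=f['frame'].astype(int);u,v=proj(f,(*P,.157)).astype(int)
m=(im[v-40:v+40,u-40:u+40].max(2)<45);y,x=np.nonzero(m);print(u,v,x.mean()+u-40,y.mean()+v-40,len(x),x.min()+u-40,x.max()+u-40,y.min()+v-40,y.max()+v-40)"
```

```text
clock: 39.8
position: [0.505, 0.1829, 0.4216]
tool_rot: [[0.118, 0.993, 0.0], [0.993, -0.118, -0.0], [-0.0, 0.0, -1.0]]
ft_force: [-0.1, -0.8, -0.1]
width: 0.532
grip_force: 0.0
clock: 40.3
position: [0.4448, 0.376, 0.4217]
tool_rot: [[0.116, 0.993, 0.0], [0.993, -0.116, 0.0], [0.0, 0.0, -1.0]]
ft_force: [0.6, -0.5, 0.3]
width: 0.535
grip_force: 0.0
clock: 40.8
position: [0.4454, 0.3727, 0.2586]
tool_rot: [[0.117, 0.993, -0.003], [0.993, -0.117, -0.003], [-0.003, -0.003, -1.0]]
ft_force: [-0.1, -0.6, 0.9]
width: 0.536
grip_force: 0.0
clock: 41.0
position: [0.4459, 0.3751, 0.263]
tool_rot: [[0.116, 0.993, 0.001], [0.993, -0.116, 0.001], [0.001, 0.001, -1.0]]
ft_force: [0.4, -0.1, 0.9]
width: 0.532
grip_force: 0.0
[316.07541693 236.49462519] [{'box': [296.9, 195.7, 336.9, 247.2], 'p': 0.86}, {'box': [399.8, 102.0, 494.2, 167.1], 'p': 0.85}, {'box': [469.9, 139.1, 604.3, 191.0], 'p': 0.84}]
316 234 315.9890710382514 232.26229508196718 183 312 320 222 247
```

```bash
python3 -m inch '{"dp": [[-0.001,0.001,-0.03],[-0.001,0.001,-0.07],[-0.001,0.001,-0.1],[-0.001,0.001,-0.125],[-0.001,0.001,-0.13]], "rotation": [[0,0,0],[0,0,0],[0,0,0],[0,0,0],[0,0,0]]}'
python3 -m inch '{"dp": [[0,0,0],[0,0,0],[0,0,0],[0,0,0],[0,0,0]], "rotation": [[0,0,0],[0,0,0],[0,0,0],[0,0,0],[0,0,0]]}' 0 25
python3 -m inch '{"dp": [[0,0,0],[0,0,0],[0,0,0],[0,0,0]], "rotation": [[0,0,0],[0,0,0],[0,0,0],[0,0,0]]}'
python3 -m inch '{"dp": [[0,0,0.01],[0,0,0.035],[0,0,0.065],[0,0,0.095],[0,0,0.125]], "rotation": [[0,0,0],[0,0,0],[0,0,0],[0,0,0],[0,0,0]]}'
python3 -m inch '{"dp": [[0,0,0.04],[0,0,0.08],[0,0,0.12],[0,0,0.16],[0,0,0.19]], "rotation": [[0,0,2],[0,0,4],[0,0,4],[0,0,4],[0,0,4]]}'
python3 -m inch '{"dp": [[0.01,-0.04,0],[0.02,-0.08,0],[0.03,-0.12,0],[0.035,-0.16,0],[0.045,-0.2,0]], "rotation": [[0,0,0],[0,0,0],[0,0,0],[0,0,0],[0,0,0]]}'
python3 -m inch '{"dp": [[0.01,-0.04,0],[0.02,-0.08,0],[0.03,-0.12,0],[0.04,-0.16,0],[0.045,-0.2,0]], "rotation": [[0,0,0],[0,0,0],[0,0,0],[0,0,0],[0,0,0]]}'
python3 -m inch '{"dp": [[0,-0.01,0],[0,-0.015,0],[0,-0.015,0]], "rotation": [[0,0,0],[0,0,0],[0,0,0]]}'
```

```text
clock: 41.6
position: [0.4438, 0.3752, 0.1302]
tool_rot: [[0.116, 0.993, -0.002], [0.993, -0.116, -0.001], [-0.001, -0.001, -1.0]]
ft_force: [1.1, -0.8, 0.8]
width: 0.531
grip_force: 0.0
clock: 42.1
position: [0.4444, 0.376, 0.1322]
tool_rot: [[0.116, 0.993, 0.001], [0.993, -0.116, 0.0], [0.0, 0.001, -1.0]]
ft_force: [1.2, 0.1, 0.2]
width: 0.144
grip_force: 0.0
clock: 42.5
position: [0.4442, 0.3761, 0.132]
tool_rot: [[0.116, 0.993, 0.0], [0.993, -0.116, 0.0], [0.0, 0.0, -1.0]]
ft_force: [-0.8, -1.2, 6.6]
width: 0.106
grip_force: 25.0
clock: 43.0
position: [0.4438, 0.3757, 0.2583]
tool_rot: [[0.115, 0.993, -0.0], [0.993, -0.115, -0.0], [-0.0, -0.0, -1.0]]
ft_force: [0.2, -0.6, -2.1]
width: 0.104
grip_force: 25.0
clock: 43.5
position: [0.4437, 0.3759, 0.4497]
tool_rot: [[0.046, 0.999, 0.001], [0.999, -0.046, 0.001], [0.001, 0.001, -1.0]]
ft_force: [0.2, 0.7, -3.4]
width: 0.105
grip_force: 25.0
clock: 44.0
position: [0.4885, 0.1746, 0.4472]
tool_rot: [[0.045, 0.999, 0.0], [0.999, -0.045, -0.0], [-0.0, 0.0, -1.0]]
ft_force: [1.0, 0.7, -1.0]
width: 0.105
grip_force: 25.0
clock: 44.5
position: [0.5341, -0.0257, 0.447]
tool_rot: [[0.046, 0.999, 0.0], [0.999, -0.046, 0.0], [0.0, 0.0, -1.0]]
ft_force: [-0.0, 1.0, -2.0]
width: 0.106
grip_force: 25.0
clock: 44.8
position: [0.5339, -0.0386, 0.4469]
tool_rot: [[0.046, 0.999, 0.0], [0.999, -0.046, 0.0], [0.0, 0.0, -1.0]]
ft_force: [-0.1, 1.1, -1.9]
width: 0.101
grip_force: 25.0
```

```bash
python3 -m inch '{"dp": [[0,0,-0.04],[0,0,-0.08],[0,0,-0.12],[0,0,-0.16],[0,0,-0.187]], "rotation": [[0,0,0],[0,0,0],[0,0,0],[0,0,0],[0,0,0]]}'
python3 -m inch '{"dp": [[0,0,0],[0,0,0]], "rotation": [[0,0,0],[0,0,0]]}'
python3 -m inch '{"dp": [[0.015,-0.001,0],[0.03,-0.0015,0],[0.045,-0.002,0],[0.06,-0.003,0],[0.065,-0.003,0]], "rotation": [[0,0,0],[0,0,0],[0,0,0],[0,0,0],[0,0,0]]}'
python3 -m inch '{"dp": [[0,0,-0.01],[0,0,-0.02],[0,0,-0.03],[0,0,-0.038],[0,0,-0.042]], "rotation": [[0,0,0],[0,0,0],[0,0,0],[0,0,0],[0,0,0]]}'
python3 -m inch '{"dp": [[0,0,-0.002],[0,0,-0.004],[0,0,-0.006],[0,0,-0.006]], "rotation": [[0,0,0],[0,0,0],[0,0,0],[0,0,0]]}'
```

```text
clock: 45.3
position: [0.533, -0.0373, 0.2575]
tool_rot: [[0.043, 0.999, -0.001], [0.999, -0.043, 0.0], [0.0, -0.002, -1.0]]
ft_force: [0.8, 0.1, -1.5]
width: 0.105
grip_force: 25.0
clock: 45.5
position: [0.5344, -0.0378, 0.2608]
tool_rot: [[0.044, 0.999, 0.0], [0.999, -0.044, 0.0], [0.0, 0.0, -1.0]]
ft_force: [0.8, 0.3, -1.5]
width: 0.1
grip_force: 25.0
clock: 46.0
position: [0.601, -0.0416, 0.2616]
tool_rot: [[0.046, 0.999, 0.003], [0.999, -0.046, 0.0], [0.001, 0.003, -1.0]]
ft_force: [0.4, -0.6, -0.7]
width: 0.102
grip_force: 25.0
clock: 46.5
position: [0.5985, -0.0423, 0.2165]
tool_rot: [[0.046, 0.999, -0.001], [0.999, -0.046, -0.0], [-0.0, -0.001, -1.0]]
ft_force: [0.1, 0.2, -1.6]
width: 0.108
grip_force: 25.0
clock: 46.9
position: [0.5997, -0.0421, 0.2128]
tool_rot: [[0.046, 0.999, 0.001], [0.999, -0.046, -0.0], [-0.0, 0.001, -1.0]]
ft_force: [-2.7, 0.2, 9.8]
width: 0.103
grip_force: 25.1
```

```bash
python3 -m inch '{"dp": [[-0.001,-0.02,0],[-0.002,-0.04,0],[-0.003,-0.06,0],[-0.004,-0.08,0],[-0.005,-0.1,0]], "rotation": [[0,0,0],[0,0,0],[0,0,0],[0,0,0],[0,0,0]]}' 0 10
python3 -m inch '{"dp": [[-0.001,-0.015,0],[-0.0015,-0.025,0],[-0.0015,-0.025,0]], "rotation": [[0,0,0],[0,0,0],[0,0,0]]}'
python3 -m inch '{"dp": [[0,0,0],[0,0,0],[0,0,0],[0,0,0],[0,0,0]], "rotation": [[0,0,0],[0,0,0],[0,0,0],[0,0,0],[0,0,0]]}' 0.05
python3 -m inch '{"dp": [[0,0,0.03],[0,0,0.07],[0,0,0.11],[0,0,0.15],[0,0,0.19]], "rotation": [[0,0,0],[0,0,0],[0,0,0],[0,0,0],[0,0,0]]}'
python3 - <<'E'
from h import *
fs=snap('scene','s5');fd=snap('side','d5');a=fs['frame'][110:290,160:380];b=fd['frame'][180:380,240:440]
im=np.hstack([cv2.resize(a,None,fx=2,fy=2),cv2.resize(b,(400,360))])
cv2.imwrite('pics/h5.png',im[:,:,::-1])
E
```

```text
clock: 47.4
position: [0.5941, -0.1423, 0.2121]
tool_rot: [[0.046, 0.999, 0.0], [0.999, -0.046, 0.0], [0.0, 0.0, -1.0]]
ft_force: [-1.6, 2.8, 1.4]
width: 0.106
grip_force: 10.0
clock: 47.7
position: [0.5926, -0.1687, 0.2118]
tool_rot: [[0.048, 0.999, 0.0], [0.999, -0.048, -0.001], [-0.001, 0.0, -1.0]]
ft_force: [-3.1, -0.3, 4.1]
width: 0.106
grip_force: 10.0
clock: 48.2
position: [0.5927, -0.1669, 0.2116]
tool_rot: [[0.046, 0.999, -0.0], [0.999, -0.046, 0.0], [0.0, -0.0, -1.0]]
ft_force: [-0.1, 0.7, 0.2]
width: 0.494
grip_force: 0.0
clock: 48.7
position: [0.5924, -0.167, 0.4034]
tool_rot: [[0.046, 0.999, 0.0], [0.999, -0.046, -0.0], [-0.0, 0.0, -1.0]]
ft_force: [0.5, 0.8, -1.2]
width: 0.532
grip_force: 0.0
```

View pics/h5.png

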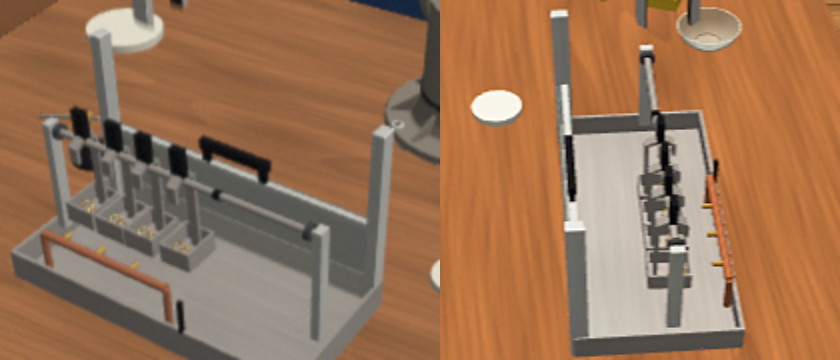

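All four baskets hang level, right of the mark and with the guard down. Now I raise the guard.

```bash
python3 -m inch '{"dp": [[-0.03,0.002,0],[-0.06,0.004,0],[-0.09,0.006,0],[-0.115,0.007,0],[-0.121,0.008,0]], "rotation": [[0,0,0],[0,0,0],[0,0,0],[0,0,0],[0,0,0]]}'
python3 -m inch '{"dp": [[0,0,0],[0,0,-0.03],[0,0,-0.07],[0,0,-0.11],[0,0,-0.15]], "rotation": [[0,0,0],[0,0,0],[0,0,0],[0,0,0],[0,0,0]]}'
python3 -m inch '{"dp": [[0,0,-0.03],[0,0,-0.06],[0,0,-0.09],[0,0,-0.107],[0,0,-0.107]], "rotation": [[0,0,0],[0,0,0],[0,0,0],[0,0,0],[0,0,0]]}'
python3 -m inch '{"dp": [[0,0,0],[0,0,0],[0,0,0],[0,0,0],[0,0,0]], "rotation": [[0,0,0],[0,0,0],[0,0,0],[0,0,0],[0,0,0]]}' 0 40
python3 -m inch '{"dp": [[0,0,0],[0,0,0],[0,0,0],[0,0,0]], "rotation": [[0,0,0],[0,0,0],[0,0,0],[0,0,0]]}'
```

```text
clock: 49.3
position: [0.4698, -0.1593, 0.402]
tool_rot: [[0.047, 0.999, 0.0], [0.999, -0.047, -0.002], [-0.002, 0.0, -1.0]]
ft_force: [1.0, -0.2, 0.8]
width: 0.531
grip_force: 0.0
clock: 49.8
position: [0.4725, -0.1587, 0.2498]
tool_rot: [[0.045, 0.999, 0.0], [0.999, -0.045, 0.001], [0.001, 0.0, -1.0]]
ft_force: [1.1, 0.1, 0.3]
width: 0.532
grip_force: 0.0
clock: 50.3
position: [0.4711, -0.1581, 0.1421]
tool_rot: [[0.045, 0.999, -0.004], [0.999, -0.045, 0.003], [0.003, -0.004, -1.0]]
ft_force: [-0.8, -0.8, 0.8]
width: 0.533
grip_force: 0.0
clock: 50.8
position: [0.4718, -0.1593, 0.145]
tool_rot: [[0.046, 0.999, 0.001], [0.999, -0.046, -0.0], [-0.0, 0.001, -1.0]]
ft_force: [0.7, -0.1, -0.1]
width: 0.144
grip_force: 0.0
clock: 51.2
position: [0.4713, -0.1593, 0.145]
tool_rot: [[0.046, 0.999, -0.0], [0.999, -0.046, -0.0], [-0.0, -0.0, -1.0]]
ft_force: [-3.6, 0.2, 5.8]
width: 0.121
grip_force: 40.0
```

```bash
python3 -m inch '{"dp": [[0,0,0.012],[0,0,0.025],[0,0,0.04],[0,0,0.055],[0,0,0.07]], "rotation": [[0,0,0],[0,0,0],[0,0,0],[0,0,0],[0,0,0]]}'
python3 -m inch '{"dp": [[0,0,0.015],[0,0,0.03],[0,0,0.04],[0,0,0.047],[0,0,0.047]], "rotation": [[0,0,0],[0,0,0],[0,0,0],[0,0,0],[0,0,0]]}'
python3 -m inch '{"dp": [[0,0,0.001],[0,0,0.002],[0,0,0.003],[0,0,0.003]], "rotation": [[0,0,0],[0,0,0],[0,0,0],[0,0,0]]}'
```

```text
clock: 51.7
position: [0.4713, -0.1592, 0.2156]
tool_rot: [[0.046, 0.999, -0.0], [0.999, -0.046, -0.0], [-0.0, -0.0, -1.0]]
ft_force: [2.7, -2.6, -12.5]
width: 0.119
grip_force: 40.0
clock: 52.2
position: [0.4713, -0.1593, 0.2627]
tool_rot: [[0.046, 0.999, -0.0], [0.999, -0.046, -0.001], [-0.001, -0.0, -1.0]]
ft_force: [-7.0, -0.9, 3.9]
width: 0.118
grip_force: 40.0
clock: 52.6
position: [0.4713, -0.1592, 0.2644]
tool_rot: [[0.046, 0.999, -0.001], [0.999, -0.046, 0.0], [0.0, -0.001, -1.0]]
ft_force: [-2.3, -3.8, -9.4]
width: 0.12
grip_force: 40.0
```

```bash
python3 -m inch '{"dp": [[0,0,0.001],[0,0,0.002],[0,0,0.002]], "rotation": [[0,0,0],[0,0,0],[0,0,0]]}'
```

```text
clock: 52.9
position: [0.4713, -0.1592, 0.2652]
tool_rot: [[0.046, 0.999, -0.001], [0.999, -0.046, 0.001], [0.001, -0.001, -1.0]]
ft_force: [5.4, -5.3, -31.0]
width: 0.122
grip_force: 40.0
```

At the stop (31 N). I'll release and retreat straight up.

```bash
python3 -m inch '{"dp": [[0,0,-0.002],[0,0,-0.002],[0,0,-0.002],[0,0,-0.002],[0,0,-0.002]], "rotation": [[0,0,0],[0,0,0],[0,0,0],[0,0,0],[0,0,0]]}'  0.06
python3 -m inch '{"dp": [[0,0,0.02],[0,0,0.05],[0,0,0.09],[0,0,0.13],[0,0,0.16]], "rotation": [[0,0,0],[0,0,0],[0,0,0],[0,0,0],[0,0,0]]}'
python3 - <<'E'
from h import *
fs=snap('scene','s6');fd=snap('side','d6');a=fs['frame'][110:290,160:380];b=fd['frame'][180:380,240:440]
im=np.hstack([cv2.resize(a,None,fx=2,fy=2),cv2.resize(b,(400,360))])
cv2.imwrite('pics/h6.png',im[:,:,::-1])
print(proj(fs,(.4724,-.1575,.285)),proj(fd,(.4724,-.1575,.285)),look_for('scene','guard_handle'))
E
```

```text
clock: 53.4
position: [0.4719, -0.1591, 0.265]
tool_rot: [[0.046, 0.999, 0.001], [0.999, -0.046, -0.0], [-0.0, 0.001, -1.0]]
ft_force: [0.3, -0.1, 0.1]
width: 0.51
grip_force: 0.0
clock: 53.9
position: [0.4719, -0.159, 0.4273]
tool_rot: [[0.046, 0.999, 0.002], [0.999, -0.046, -0.001], [-0.001, 0.002, -1.0]]
ft_force: [0.3, 0.4, -0.2]
width: 0.636
grip_force: 0.0
[275.42426523 147.81929549] [303.54698967 238.86811557] [{'box': [210.0, 134.9, 346.3, 221.6], 'p': 0.62}]
```

View pics/h6.png

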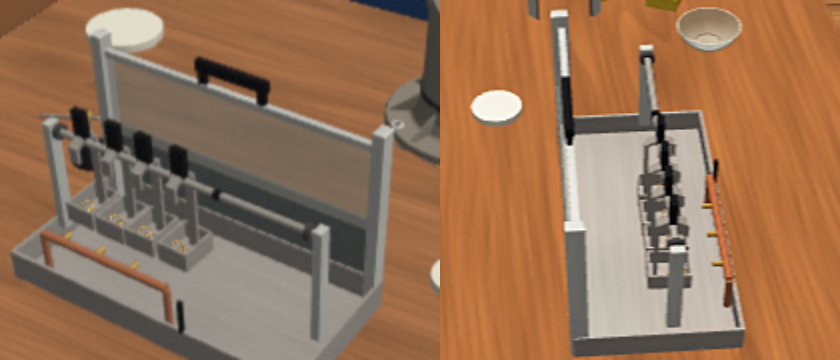

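The guard is up, with its handle at crop (232,77), which is about (276,148) in the full image and matches the expected (275,148). The four baskets hang level and the robot is clear of everything.

```bash
python3 -c "
from station import *
print(hand_in())"
```

```text
the job is handed in; nothing more can be done
None
```

The job is handed in at about 54 s: all four grey baskets hang level on the rail past the mark, the guard is fully raised, and the other things on the bench were left alone; no verdict came back.

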